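Fetch the specimen jar from behind the bottles

ROBOT

A 6-joint arm with a two-finger parallel gripper is mounted at the origin on the work surface. World frame = base frame: x ahead of the robot, y to its left, z up, the work surface at z = 0. Lengths are in mm, angles in degrees, forces in N, time in s.
With the tool pointing down it reaches from about 375 to 900 mm from the base axis. Payload 3.1 kg.
Tool frame: the origin (TCP) lies midway between the tips of the shut fingers; the grasp point (between the pads) lies 19 mm behind it (hold_point_z is the x of the grasp point in the tool frame, in mm); x points along the fingers, y is the direction in which the jaws open and shut, and the axes are right-handed (so a half turn about x gives the same grasp; the last joint's range is limited). The gripper opens to 87 mm and grips with 3 to 60 N. Pads are 19 mm wide; open, the fingers measure 117 mm over their backs; the gripper's body (75 mm by 190 mm) begins 51 mm behind the grasp point.
Start: joints at [-74.399, 30.224, 82.088, -0, 67.689, -10.227], TCP at [272.322, -562.528, 199.248] pointing down, gripper open.
Joint ranges: [-176.69, 176.69], [-43.24, 126.21], [12.49, 139.97], [-82, 262], [0, 151.66], [-163.58, 163.58]. Speed limits (degrees/s): [159.86, 159.86, 180, 180, 180, 180].

INTERFACE

Orientations are given as a 3x3 rotation matrix whose columns are the frame's x, y, z axes.
In Python, from workcell import * gives the robot as it stands.
- The arm moves only by the tool arm_command, never from a script. Its argument "commands" is one flat list of numbers, 7 for each row, row after row: the shift along the tool's x, y, z in units of 30 mm (1.0 is 30 mm), then the turn, a rotation vector about the tool's x, y, z in units of 6 degrees (1.0 is 6 degrees), then the closure in counts, from 0 (fully open) to 255 (shut). In form: [dx, dy, dz, wx, wy, wz, jaw, dx, dy, dz, wx, wy, wz, jaw, ...]. A call has 1 to 12 rows; each row is the pose to reach, as a shift and turn from the pose measured when the call began, along the tool's axes at that moment; what a row does not reach only later rows make up. A row lasts 1/8 s, in which the tool goes at most 62.5 mm and 10.7 degrees, less where a joint would pass 70% of its speed; a pose out of reach is approached as far as the arm can. A call with a gripper value outside its range is refused whole. The fingers move at their own pace and stop on an object; the grip force is fixed at half the most. Time passes only in rows, so rows that repeat a pose let the fingers close. It gives the time, the measured TCP pose, the force and the opening at its end, in the units of the state.
- read_state(): the state, without advancing time (a new reading comes with each control period).
- capture(name): name is "side" or "top"; returns a dict with "image" (384x512x3 uint8, red, green, blue), "K" (3x3 intrinsics, pixels), "k1" (the pictures are not rectified: a ray, as slopes to the right and down, at radius r is drawn at 1 + k1 r^2 times it, then the intrinsics apply), "origin" and "orientation" of the camera in the world. Camera axes: x right, y down, z forward; pixel columns grow to the right and rows downward; lengths in mm; the calibration is good to about 2 mm. A picture is of the moment at which its call begins. There is no depth.
- job_done(): hands the job in, once; it reports no verdict.
The state is a dict: "time": time; "qpos": joint angles; "qd": joint speeds; "effort": joint torques, N m; "ee_pos": TCP position; "ee_rot": TCP orientation; "wrist_force": force on the tool from outside, world axes, zero at the start; "torque": the same for the moment, N m; "gripper_width": finger opening in mm.
Only numpy, scipy, OpenCV 4.12 (cv2) and the standard library are available. Lean on these libraries where they do the work, as an engineer would, in place of code of your own. Each camera call takes 0.05 s, during which the arm holds its last target.

TASK

Move the three tall bottles out of the grey tray and stand them all on the dark mat; then take the small white-lidded amber specimen jar from the tray and set it down upright in the yellow dish, without dropping it in, while the bottles are still on the mat. After that put the bottles back, each standing centred on the disc of its own colour. Knock nothing over, and leave the black hand stamp where it is.

Things in the scene. Friction and masses are not known exactly. Their poses are not given: they have to be found in the camera images.
- bottle_red: loose upright plastic bottle, white with a red band and a red screw cap, about 140 g, 113 mm tall. Body 48 mm in diameter up to 70 mm above its underside, a shoulder from 70 to 79 mm, then the cap, 31 mm in diameter, from 79 to 113 mm. Origin: centre of its underside; z up its axis. At the start it stands on the red disc.
- bottle_blue: loose upright plastic bottle, white with a blue band and a blue screw cap, about 140 g, 113 mm tall. Body 48 mm in diameter up to 70 mm above its underside, a shoulder from 70 to 79 mm, then the cap, 31 mm in diameter, from 79 to 113 mm. Origin: centre of its underside; z up its axis. At the start it stands on the blue disc.
- bottle_green: loose upright plastic bottle, white with a green band and a green screw cap, about 140 g, 113 mm tall. Body 48 mm in diameter up to 70 mm above its underside, a shoulder from 70 to 79 mm, then the cap, 31 mm in diameter, from 79 to 113 mm. Origin: centre of its underside; z up its axis. At the start it stands on the green disc.
- mark_red: flat red disc, 64 mm in diameter, 2 mm thick, fixed to the floor of the grey tray: the home of the red bottle, which hides its middle. The three discs lie around the jar, two beside it and one on the robot's side of it, their centres at least 85 mm apart; which colour is where varies. Origin: centre of its underside, 4 mm above the desk; bottles stand on its top, 2 mm above the origin.
- mark_blue: flat blue disc, 64 mm in diameter, 2 mm thick, fixed to the floor of the grey tray: the home of the blue bottle, which hides its middle. The three discs lie around the jar, two beside it and one on the robot's side of it, their centres at least 85 mm apart; which colour is where varies. Origin: centre of its underside, 4 mm above the desk; bottles stand on its top, 2 mm above the origin.
- mark_green: flat green disc, 64 mm in diameter, 2 mm thick, fixed to the floor of the grey tray: the home of the green bottle, which hides its middle. The three discs lie around the jar, two beside it and one on the robot's side of it, their centres at least 85 mm apart; which colour is where varies. Origin: centre of its underside, 4 mm above the desk; bottles stand on its top, 2 mm above the origin.
- jar: loose specimen jar, amber with a paper label and a white lid, about 60 g, 50 mm tall: body 40 mm in diameter up to 30 mm, lid 44 mm in diameter from 30 to 50 mm. Origin: centre of its underside; z up its axis. It stands on the floor of the grey bottle tray (fixed, 190 x 240 mm, floor 4 mm above the desk, rim 12 mm high), about 62 to 74 mm (centre to centre) from each of the three tall bottles, so that a gripper fits round it only when they are gone.
- dish: yellow round transport dish fixed on the desk: 82 mm outside and 74 mm inside diameter, rim 12 mm high, inner floor 4 mm above the desk. Origin: centre of its underside. It lies to one side of the tray.
- mat: dark rubber mat fixed on the desk on the other side of the tray from the dish, 260 x 120 mm, 3 mm thick. Origin: centre of its underside; x along its length (260 mm), y across; room for the three bottles in a row, 80 mm apart.
- stamp: black hand stamp standing upright in a corner of the tray on the robot's side, a loose bystander: foot 28 mm in diameter and 14 mm high, thin stem, ball knob of 22 mm diameter, 58 mm tall in all, 80 to 95 mm from the nearest bottles. Origin: centre of its underside.

How it is judged (in metres and radians):
On the way, in this order (a step that is already met when the one before it is completed fails the run):
1. all three bottles stand released on the mat, the jar still in the tray (x of bottle_red in the frame of mat between -0.128 and 0.128 m and y of bottle_red in the frame of mat between -0.058 and 0.058 m and z of bottle_red in the frame of mat between -0.002 and 0.01 m and angle between each of bottle_red, bottle_blue, bottle_green's own z axis and vertical below 0.12 rad and linear speed of each of bottle_red, bottle_blue, bottle_green below 0.03 m/s and contact force between the fingers and bottle_red below 0.1 N and x of bottle_blue in the frame of mat between -0.128 and 0.128 m and y of bottle_blue in the frame of mat between -0.058 and 0.058 m and z of bottle_blue in the frame of mat between -0.002 and 0.01 m and contact force between the fingers and bottle_blue below 0.1 N and x of bottle_green in the frame of mat between -0.128 and 0.128 m and y of bottle_green in the frame of mat between -0.058 and 0.058 m and z of bottle_green in the frame of mat between -0.002 and 0.01 m and contact force between the fingers and bottle_green below 0.1 N and distance of jar from where it was at the start of the episode below 0.04 m), for 0.2 s.
2. the jar stands released in the dish, the bottles still on the mat (horizontal distance between jar and dish below 0.018 m and z of jar in the frame of dish between 0 and 0.009 m and angle between each of jar, bottle_red, bottle_blue, bottle_green's own z axis and vertical below 0.12 rad and linear speed of each of jar, bottle_red, bottle_blue, bottle_green below 0.03 m/s and contact force between the fingers and jar below 0.1 N and x of bottle_red in the frame of mat between -0.128 and 0.128 m and y of bottle_red in the frame of mat between -0.058 and 0.058 m and z of bottle_red in the frame of mat between -0.002 and 0.01 m and contact force between the fingers and bottle_red below 0.1 N and x of bottle_blue in the frame of mat between -0.128 and 0.128 m and y of bottle_blue in the frame of mat between -0.058 and 0.058 m and z of bottle_blue in the frame of mat between -0.002 and 0.01 m and contact force between the fingers and bottle_blue below 0.1 N and x of bottle_green in the frame of mat between -0.128 and 0.128 m and y of bottle_green in the frame of mat between -0.058 and 0.058 m and z of bottle_green in the frame of mat between -0.002 and 0.01 m and contact force between the fingers and bottle_green below 0.1 N), for 0.2 s.
At the end, for the whole second after the job is handed in: The jar stands upright on the floor of the dish (within 18 mm of its centre) and each bottle stands upright on the disc of its own colour, within 12 mm of its centre; all released and at rest (horizontal distance between jar and dish below 0.018 m and z of jar in the frame of dish between 0 and 0.009 m and angle between each of jar, bottle_red, bottle_blue, bottle_green's own z axis and vertical below 0.12 rad and linear speed of each of jar, bottle_red, bottle_blue, bottle_green below 0.03 m/s and contact force between the fingers and jar below 0.1 N and horizontal distance between bottle_red and mark_red below 0.012 m and z of bottle_red in the frame of mark_red between -0.001 and 0.007 m and contact force between the fingers and bottle_red below 0.1 N and horizontal distance between bottle_blue and mark_blue below 0.012 m and z of bottle_blue in the frame of mark_blue between -0.001 and 0.007 m and contact force between the fingers and bottle_blue below 0.1 N and horizontal distance between bottle_green and mark_green below 0.012 m and z of bottle_green in the frame of mark_green between -0.001 and 0.007 m and contact force between the fingers and bottle_green below 0.1 N); the robot touches nothing.
It fails at once if a bottle or the jar is tipped over (more than 0.6 rad) (angle between any of jar, bottle_red, bottle_blue, bottle_green's own z axis and vertical above 0.6 rad).
It fails at once if the hand stamp is moved by more than 20 mm or tipped (distance of stamp from where it was at the start of the episode above 0.02 m or angle between stamp's own z axis and vertical above 0.3 rad).
It fails at once if the jar is let go more than 30 mm above the dish's floor (horizontal distance between jar and dish below 0.06 m and z of jar in the frame of dish above 0.034 m and contact force between the fingers and jar below 0.05 N).
It also fails if it takes over 141 s, if anything falls off the work surface, if the arm or the gripper's body presses on something with over 40 N, if the wrist force passes 120 N, or if a joint passes its speed limit or range.

## Working session

There is one attempt and no reset: what is moved stays moved. The work goes in short steps, Python scripts to look and compute and a tool call to move; the robot and the scene stay as the last step left them, time stands still between calls to the robot, and variables do not carry over. Pictures are saved under pics/ and viewed, and the job is handed in when it is done.

Besides the shell and the picture viewer there is one more tool, called after ">>>" as name(argument=value, ...), one argument or row to a line, values as JSON. arm_command: Moves the arm, as the interface text tells. Its arguments: {"type":"object","properties":{"commands":{"type":"array","items":{"type":"number"}}},"required":["commands"]}

```bash
mkdir -p pics; ls
python3 - <<'E'
from workcell import *
import cv2, numpy as np
s=read_state(); print({k:np.round(v,3).tolist() for k,v in s.items()})
for n in("side","top"):
    c=capture(n); cv2.imwrite(f"pics/{n}0.png",c["image"][:,:,::-1]); np.savez(f"{n}0.npz",**c)
    print(n,c["K"],c["k1"],c["origin"],np.round(c["orientation"],4).tolist())
E
```

```text
pics
{'time': 0.0, 'qpos': [-74.398, 30.277, 82.157, 0.0, 67.689, -10.228], 'qd': [-0.006, -0.021, -0.114, -0.059, -0.045, -0.047], 'effort': [0.001, -44.004, -17.659, 0.063, 0.058, -0.0], 'ee_pos': [272.116, -561.784, 198.288], 'ee_rot': [[-0.001, 0.436, -0.9], [0.002, -0.9, -0.436], [-1.0, -0.002, -0.0]], 'wrist_force': [-0.45, 0.094, 0.42], 'torque': [0.004, 0.037, 0.022], 'gripper_width': 87.033}
side [[485.66566475   0.         254.82318582]
 [  0.         485.66566475 186.66504687]
 [  0.           0.           1.        ]] -0.0530977443922933 [ -40.38646914  554.69853558 1040.01154748] [[-0.6688, -0.5746, 0.4718], [-0.7435, 0.5167, -0.4245], [0.0001, -0.6347, -0.7728]]
top [[390.61271572   0.         255.16991586]
 [  0.         390.61271572 193.50783054]
 [  0.           0.           1.        ]] -0.036042544111957224 [436.66104712   9.67857864 873.76400614] [[-0.0064, -0.9855, 0.1698], [-0.9999, 0.0049, -0.0093], [0.0083, -0.1698, -0.9854]]
```

View pics/side0.png

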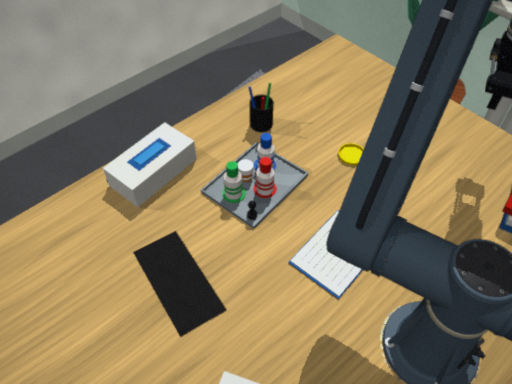

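View pics/top0.png

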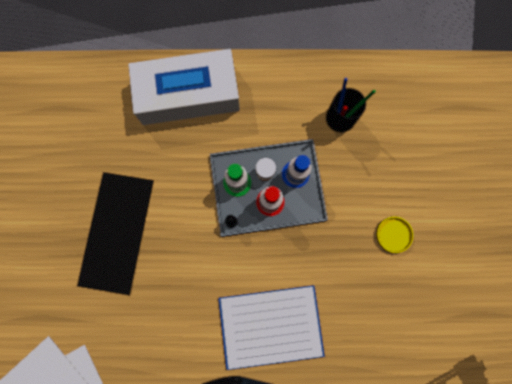

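```bash
cat > h.py <<'E'
import cv2, numpy as np
def ray(c,uv):
    K=c["K"]; D=np.array([float(c["k1"]),0,0,0,0])
    # model: distortion 1+k1 r^2 on undistorted slopes = OpenCV's
    p=cv2.undistortPoints(np.array(uv,float).reshape(-1,1,2),K,D).reshape(-1,2)
    d=np.c_[p,np.ones(len(p))]@np.array(c["orientation"]).T
    return np.array(c["origin"]),d
def onplane(c,uv,z):
    o,d=ray(c,uv); return o+d*((z-o[2])/d[:,2])[:,None]
def tri(c1,uv1,c2,uv2):
    o1,d1=ray(c1,uv1);o2,d2=ray(c2,uv2);d1=d1[0]/np.linalg.norm(d1[0]);d2=d2[0]/np.linalg.norm(d2[0])
    t=np.linalg.lstsq(np.c_[d1,-d2],o2-o1,rcond=None)[0]
    a=o1+t[0]*d1;b=o2+t[1]*d2
    return (a+b)/2,np.linalg.norm(a-b)
def proj(c,P):
    R=np.array(c["orientation"]);r=cv2.Rodrigues(R.T)[0];t=-R.T@np.array(c["origin"])
    return cv2.projectPoints(np.array(P,float).reshape(-1,1,3),r,t,np.array(c["K"]),np.array([float(c["k1"]),0,0,0,0]))[0].reshape(-1,2)
def hsv(c): return cv2.cvtColor(c["image"],cv2.COLOR_RGB2HSV)
RNG={'red':[((0,110,60),(8,255,255)),((172,110,60),(180,255,255))],'green':[((45,110,40),(80,255,255))],'blue':[((105,120,50),(125,255,255))],'yellow':[((24,150,80),(34,255,255))]}
def mask(c,col):
    h=hsv(c);m=0
    for a,b in RNG[col]: m=m|cv2.inRange(h,a,b)
    return m
def blobs(m,mina=8):
    n,l,s,ce=cv2.connectedComponentsWithStats(m,connectivity=8)
    return [(i,s[i].tolist(),np.round(ce[i],1).tolist()) for i in range(1,n) if s[i][4]>=mina],l
E
python3 - <<'E'
from h import *
for n in("side","top"):
    c=dict(np.load(n+"0.npz"));print(n)
    for k in RNG:
        print(k,[b[1:] for b in blobs(mask(c,k))[0]])
    im=c["image"][:,:,::-1]
    cr=im[125:235,190:320] if n=="side" else im[135:245,200:335]
    cv2.imwrite(f"pics/{n}0z.png",cv2.resize(cr,None,fx=5.9,fy=5.4,interpolation=cv2.INTER_NEAREST) if 0 else cv2.resize(cr,None,fx=5.4,fy=5.4,interpolation=cv2.INTER_CUBIC))
E
```

```text
side
red [([261, 97, 4, 13, 36], [262.4, 102.6]), ([260, 157, 12, 17, 171], [265.2, 164.5]), ([254, 181, 23, 17, 172], [264.7, 189.3]), ([503, 192, 9, 24, 118], [508.3, 205.8])]
green [([408, 0, 12, 24, 178], [412.9, 8.7]), ([481, 11, 16, 17, 103], [488.3, 18.1]), ([265, 83, 6, 27, 65], [267.2, 97.9]), ([226, 161, 12, 17, 158], [231.7, 168.7]), ([222, 185, 24, 18, 138], [234.2, 194.6]), ([227, 191, 13, 3, 14], [233.2, 192.5])]
blue [([251, 97, 5, 11, 31], [252.9, 102.6]), ([261, 133, 10, 16, 139], [265.6, 140.2]), ([128, 139, 42, 31, 225], [148.7, 154.7]), ([254, 160, 4, 10, 26], [255.4, 164.4]), ([273, 161, 3, 8, 16], [274.1, 164.9]), ([500, 214, 12, 19, 88], [505.4, 224.6]), ([289, 262, 51, 36, 107], [314.0, 279.6])]
yellow [([338, 143, 26, 23, 449], [350.1, 153.3])]
top
red [([343, 105, 5, 5, 17], [345.0, 107.4]), ([264, 185, 16, 18, 214], [271.8, 193.8]), ([256, 193, 29, 24, 233], [268.9, 207.9])]
green [([364, 90, 11, 10, 22], [369.9, 94.2]), ([228, 164, 14, 16, 190], [234.5, 171.3]), ([223, 175, 29, 22, 198], [237.9, 188.5])]
blue [([156, 67, 54, 27, 546], [182.6, 80.4]), ([295, 155, 15, 16, 184], [302.0, 162.2]), ([282, 163, 27, 25, 189], [291.0, 178.3]), ([224, 341, 2, 14, 14], [224.5, 347.5])]
yellow [([377, 216, 37, 38, 1076], [394.6, 234.3])]
```

View pics/side0z.png

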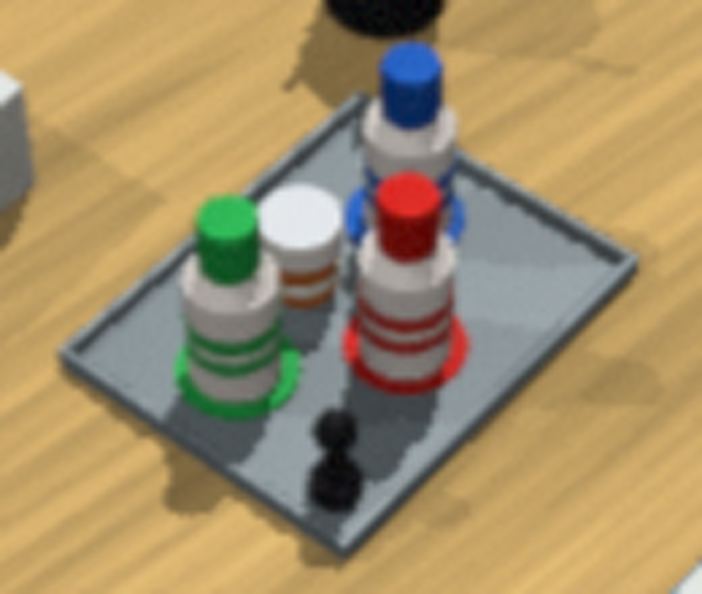

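View pics/top0z.png

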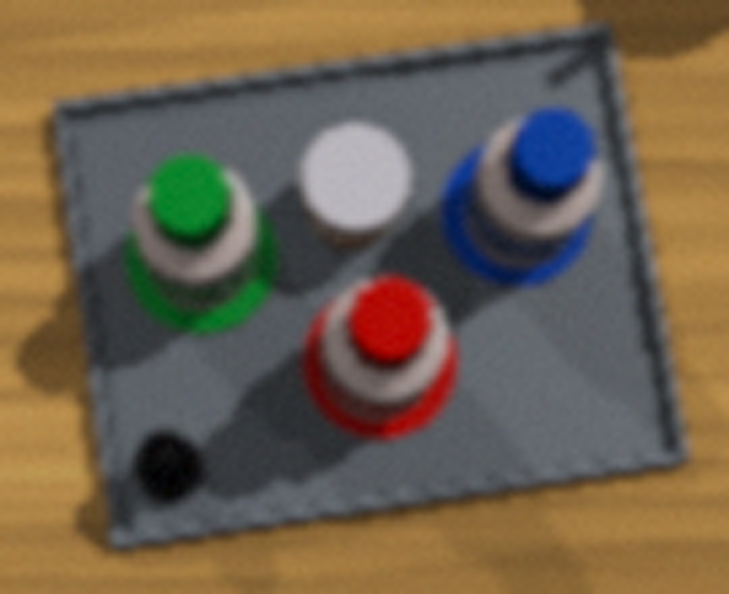

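Run:
```python
from h import *
S=dict(np.load("side0.npz"));T=dict(np.load("top0.npz"))
ap={'red':((265.6,161.3),(272.4,193.7)),'green':((232.2,165),(235.2,171.1)),'blue':((266.1,136.7),(303,162.8)),'lid':((245.4,164.8),(265.7,167.4)),'stamp':((251.9,204.6),(231.1,221.1))}
def topface(c,col,uv):
    V=hsv(c)[:,:,2]; m=mask(c,col); w=np.zeros_like(m); cv2.circle(w,tuple(int(round(x)) for x in uv),9,255,-1)
    m&=w; vals=V[m>0]; th,_=cv2.threshold(vals.reshape(-1,1),0,255,cv2.THRESH_OTSU)
    mm=((m>0)&(V>th)).astype(np.uint8)*255
    mo=cv2.moments(mm,True); x,y,ww,hh=cv2.boundingRect(mm)
    return (mo['m10']/mo['m00'],mo['m01']/mo['m00']),(x+(ww-1)/2,y+(hh-1)/2),(ww,hh)
for k,(a,b) in ap.items():
    if k in RNG:
        print(k,topface(S,k,a),topface(T,k,b))
    p,e=tri(S,a,T,b); print(k,np.round(p,1),round(e,1))
# disc: ellipse from masks below the cap  -> extents in top
for c,n in((S,'side'),(T,'top')):
    for k in('red','green','blue'):
        print(n,k,ap[k])
# dish
for c,n in((S,'s'),(T,'t')):
    m=mask(c,'yellow'); ct=max(cv2.findContours(m,cv2.RETR_EXTERNAL,cv2.CHAIN_APPROX_NONE)[0],key=cv2.contourArea)
    pts=ct[:,0,:].astype(float); w=onplane(c,pts,12); print('dish',n,cv2.minEnclosingCircle(w[:,:2].astype(np.float32)),w[:,:2].mean(0)); e=cv2.fitEllipse(ct);print(e)
# mat & tray
for c,n,seed in((S,'s',(178,285)),(T,'t',(115,235))):
    V=hsv(c)[:,:,2]; m=cv2.inRange(V,0,45); b,l=blobs(m); m=(l==l[seed[1],seed[0]]).astype(np.uint8)*255
    ct=max(cv2.findContours(m,cv2.RETR_EXTERNAL,cv2.CHAIN_APPROX_NONE)[0],key=cv2.contourArea)
    w=onplane(c,ct[:,0,:].astype(float),3)[:,:2].astype(np.float32); print('mat',n,cv2.minAreaRect(w),np.round(cv2.boxPoints(cv2.minAreaRect(w))).tolist())
```

```text
red ((265.06493506493507, 160.53246753246754), (265.0, 160.5), (11, 8)) ((272.0689655172414, 193.29885057471265), (271.5, 193.5), (16, 14))
red [567.5 -30.8 115.6] 1.9
green ((231.48, 164.82666666666665), (231.5, 165.0), (12, 9)) ((234.42592592592592, 170.25925925925927), (234.5, 170.5), (14, 14))
green [613.2  42.7 118. ] 2.5
blue ((265.5625, 136.390625), (265.5, 136.5), (10, 8)) ((302.4025157232704, 161.42767295597486), (302.0, 161.5), (15, 14))
blue [630.3 -92.1 117.2] 4.0
lid [635.9 -20.5  53.1] 2.1
stamp [521.8  55.   51.2] 5.9
side red ((265.6, 161.3), (272.4, 193.7))
side green ((232.2, 165), (235.2, 171.1))
side blue ((266.1, 136.7), (303, 162.8))
top red ((265.6, 161.3), (272.4, 193.7))
top green ((232.2, 165), (235.2, 171.1))
top blue ((266.1, 136.7), (303, 162.8))
dish s ((492.2364196777344, -302.54901123046875), 45.59233856201172) [ 494.63099898 -301.20800703]
((350.21453857421875, 153.41302490234375), (22.286638259887695, 24.357501983642578), 81.74837493896484)
dish t ((492.1781311035156, -307.29296875), 41.75053024291992) [ 491.96604485 -307.2705237 ]
((394.66937255859375, 234.29371643066406), (35.487667083740234, 36.93743896484375), 138.89559936523438)
mat s ((502.0050048828125, 315.62152099609375), (115.47137451171875, 253.6367645263672), 80.65869140625) [[367.0, 279.0], [618.0, 238.0], [637.0, 352.0], [386.0, 393.0]]
mat t ((501.48944091796875, 313.2684020996094), (115.90162658691406, 255.35467529296875), 80.44689178466797) [[366.0, 277.0], [618.0, 235.0], [637.0, 349.0], [385.0, 392.0]]
```

```bash
cat >> h.py <<'E'
def topface(c,col,uv,r=9):
    V=hsv(c)[:,:,2]; m=mask(c,col); w=np.zeros_like(m); cv2.circle(w,tuple(int(round(x)) for x in uv),r,255,-1)
    m&=w; vals=V[m>0]; th,_=cv2.threshold(vals.reshape(-1,1),0,255,cv2.THRESH_OTSU)
    mm=((m>0)&(V>th)).astype(np.uint8)*255
    mo=cv2.moments(mm,True)
    return (mo['m10']/mo['m00'],mo['m01']/mo['m00'])
E
python3 - <<'E'
from h import *
S=dict(np.load("side0.npz"));T=dict(np.load("top0.npz"))
ap={'red':((265,160.5),(272,193.3)),'green':((231.5,164.8),(234.4,170.3)),'blue':((265.5,136.4),(302.4,161.4)),'lid':((245,164.4),(265.3,167))}
for k,(a,b) in ap.items():
    p,e=tri(S,a,T,b); z=119 if k!='lid' else 54
    print(k,np.round(p,1),round(e,1),'S',np.round(onplane(S,a,z)[0,:2],1),'T',np.round(onplane(T,b,z)[0,:2],1))
for c,n in((S,'S'),(T,'T')):
  for k in('red','green','blue'):
    # disc ring outer points: blob near base
    base=proj(c,[tri(S,ap[k][0],T,ap[k][1])[0]*[1,1,0]+[0,0,6]])[0]
    m=mask(c,k); ys,xs=np.nonzero(m); w=onplane(c,np.c_[xs,ys],6)[:,:2]
    b0=onplane(c,base,6)[0,:2]; d=np.linalg.norm(w-b0,axis=1); w=w[(d<40)&(d>25)]
    h=cv2.convexHull(w.astype(np.float32)); print(n,k,np.round(b0,1),len(w),np.round(cv2.minEnclosingCircle(h)[0],1),cv2.minEnclosingCircle(h)[1])
E
```

```text
red [568.  -29.6 119. ] 2.7 S [569.1 -28.8] T [566.9 -30.5]
green [614.4  44.1 118.8] 2.2 S [615.3  44.7] T [613.5  43.4]
blue [632.7 -91.3 117.2] 2.8 S [632.6 -89.3] T [631.1 -92. ]
lid [636.3 -19.5  55.1] 2.1 S [638.  -19.6] T [635.8 -20.3]
S red [568.  -29.6] 95 [569.6 -29.2] 32.482059478759766
S green [614.4  44.1] 104 [613.1  43.1] 32.90144348144531
S blue [632.7 -91.3] 40 [635.4 -89.6] 32.64978790283203
T red [568.  -29.6] 244 [570.5 -32.3] 35.57585525512695
T green [614.4  44.1] 262 [617.1  44.1] 37.40839767456055
T blue [632.7 -91.3] 258 [635.6 -92. ] 37.01633834838867
```

```bash
cat > g.py <<'E'
import sys
from workcell import *
import numpy as np
from scipy.spatial.transform import Rotation as Ro
def go(x,y,z,yaw=80.7):
    s=read_state(); R=np.array(s["ee_rot"]); p=np.array(s["ee_pos"])
    c,q=np.cos(np.radians(yaw)),np.sin(np.radians(yaw))
    Rt=np.array([[0,c,q],[0,q,-c],[-1,0,0]])
    d=R.T@(np.array([x,y,z])-p)/30; w=Ro.from_matrix(R.T@Rt).as_rotvec(degrees=True)/6
    print(f"t={s['time']:.2f} q={np.round(s['qpos'],1).tolist()} at {np.round(p,1).tolist()} w={s['gripper_width']:.1f} F={np.round(s['wrist_force'],1).tolist()}")
    print("d",np.round(d,3).tolist(),"w",np.round(w,3).tolist(),"rows>=",round(max(np.linalg.norm(d)*30/62.5,np.linalg.norm(w)*6/10.7),1))
if len(sys.argv)>3: go(*map(float,sys.argv[1:]))
E
python3 g.py 614.4 44.1 205
```

```text
t=0.10 q=[-74.4, 30.3, 82.1, -0.0, 67.7, -10.2] at [272.1, -561.9, 198.4] w=86.9 F=[-1.0, -0.2, -0.2]
d [-0.189, -13.212, -19.07] w [-24.146, -0.024, 0.003] rows>= 13.5
```

>>> arm_command(
  commands=[-0.2,-1.1,-1.6,-2,0,0,0,-0.2,-2.2,-3.2,-4,0,0,0,-0.2,-3.3,-4.8,-6,0,0,0,-0.2,-4.4,-6.4,-8,0,0,0,-0.2,-5.5,-7.9,-10,0,0,0,-0.2,-6.6,-9.5,-12,0,0,0,-0.2,-7.7,-11.1,-14,0,0,30,-0.2,-8.8,-12.7,-16,0,0,60,-0.2,-9.9,-14.3,-18,0,0,60,-0.2,-11,-15.9,-20,0,0,60,-0.2,-12.1,-17.5,-22,0,0,60,-0.2,-13.2,-19.1,-24.1,0,0,60],
)

```text
time: 1.6
ee_pos: [615.8, 46.0, 204.9]
ee_rot: [[-0.001, 0.421, 0.907], [0.002, 0.907, -0.421], [-1.0, 0.001, -0.002]]
wrist_force: [0.3, -0.7, 1.1]
gripper_width: 66.5
```

```bash
python3 g.py 614.4 44.1 130
```

```text
t=1.60 q=[-6.1, 29.3, 82.8, 0.1, 68.0, -71.3] at [615.8, 46.0, 204.9] w=66.5 F=[0.3, -0.7, 1.1]
d [2.497, -0.08, -0.011] w [-2.599, -0.016, -0.012] rows>= 1.5
```

>>> arm_command(
  commands=[0.8,-0.08,0,-1.3,0,0,60,1.6,-0.08,0,-2.6,0,0,60,2.5,-0.08,0,-2.6,0,0,60,2.5,-0.08,0,-2.6,0,0,60],
)

```text
time: 2.1
ee_pos: [612.4, 44.3, 127.4]
ee_rot: [[-0.008, 0.161, 0.987], [0.002, 0.987, -0.161], [-1.0, 0.001, -0.008]]
wrist_force: [0.3, 0.4, -0.3]
gripper_width: 66.6
```

```bash
python3 g.py 614.4 44.1 89
python3 - <<'E'
from workcell import *
import cv2
c=capture("top"); im=c["image"][135:245,200:335,::-1]; cv2.imwrite("pics/t1.png",cv2.resize(im,None,fx=5,fy=5))
c=capture("side"); im=c["image"][105:235,190:320,::-1]; cv2.imwrite("pics/s1.png",cv2.resize(im,None,fx=4.5,fy=4.5))
E
```

```text
t=2.10 q=[-6.3, 34.5, 87.2, 0.1, 58.8, -87.1] at [612.4, 44.3, 127.4] w=66.6 F=[0.3, 0.4, -0.3]
d [1.279, 0.003, 0.077] w [0.002, -0.076, -0.011] rows>= 0.6
```

View pics/s1.png

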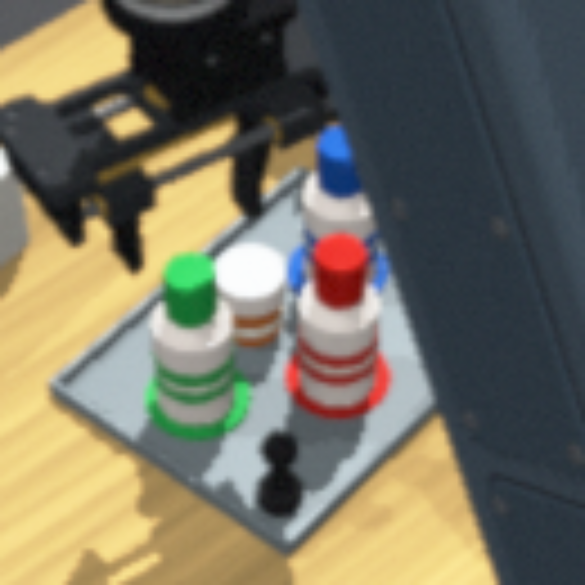

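>>> arm_command(
  commands=[0.6,0,0.08,0,0,0,60,1.28,0,0.08,0,0,0,60,1.28,0,0.08,0,0,0,60,1.28,0,0.08,0,0,0,60],
)

```text
time: 2.7
ee_pos: [617.8, 43.5, 92.1]
ee_rot: [[-0.0, 0.162, 0.987], [0.002, 0.987, -0.162], [-1.0, 0.002, -0.001]]
wrist_force: [-0.8, 0.4, 0.0]
gripper_width: 66.4
```

```bash
python3 g.py 614.4 44.1 89
python3 - <<'E'
from workcell import *
import cv2
from h import *
c=capture("side"); im=c["image"][105:235,190:320,::-1]; cv2.imwrite("pics/s2.png",cv2.resize(im,None,fx=4.5,fy=4.5))
print(proj(c,[[614,44,89],[614.4,44.1,119]]))
E
```

```text
t=2.70 q=[-6.3, 37.4, 88.2, 0.1, 54.5, -87.1] at [617.8, 43.5, 92.1] w=66.4 F=[-0.8, 0.4, 0.0]
d [0.105, 0.002, -0.114] w [-0.001, -0.005, -0.015] rows>= 0.1
[[232.46356342 172.67242347]
 [231.91609396 164.8717133 ]]
```

View pics/s2.png

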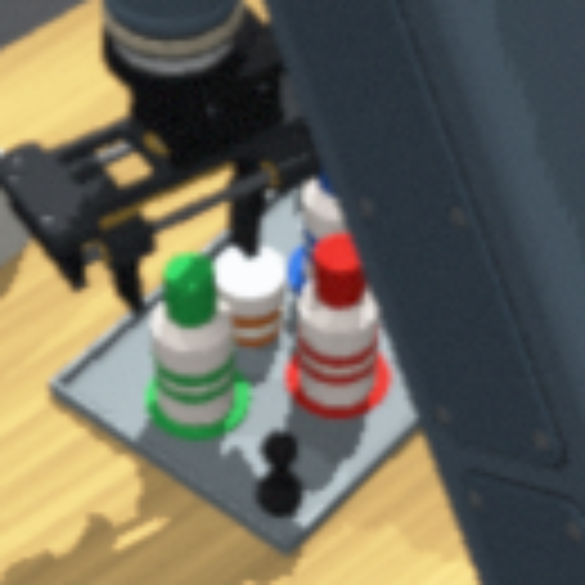

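```bash
python3 g.py 614.4 44.1 89
python3 - <<'E'
from h import *
c=dict(np.load("side0.npz"))
print((proj(c,[[623,76,92],[612.5,11,92]])-[190,105]+.5)*4.5)
E
```

```text
t=2.75 q=[-6.3, 37.4, 88.2, 0.1, 54.5, -87.1] at [618.0, 43.5, 92.5] w=66.8 F=[0.1, 0.0, 0.9]
d [0.116, -0.0, -0.122] w [-0.0, 0.002, -0.015] rows>= 0.1
[[140.25584898 322.74800374]
 [238.09501824 276.2193927 ]]
```

>>> arm_command(
  commands=[0.1,0,-0.12,0,0,0,60,0.1,0,-0.12,0,0,0,60],
)

```text
time: 3.0
ee_pos: [614.1, 44.2, 89.7]
ee_rot: [[0.0, 0.161, 0.987], [0.002, 0.987, -0.161], [-1.0, 0.002, 0.0]]
wrist_force: [0.7, 0.1, -0.0]
gripper_width: 66.5
```

```bash
python3 g.py 614.4 44.1 89
python3 - <<'E'
from workcell import *
import cv2
from h import *
c=capture("top"); im=c["image"][115:245,200:335,::-1]; cv2.imwrite("pics/t3.png",cv2.resize(im,None,fx=4.5,fy=4.5))
E
```

```text
t=3.00 q=[-6.3, 37.3, 88.8, 0.1, 53.8, -87.1] at [614.1, 44.2, 89.7] w=66.5 F=[0.7, 0.1, -0.0]
d [0.025, -0.0, 0.01] w [0.001, 0.001, -0.015] rows>= 0.0
```

View pics/t3.png

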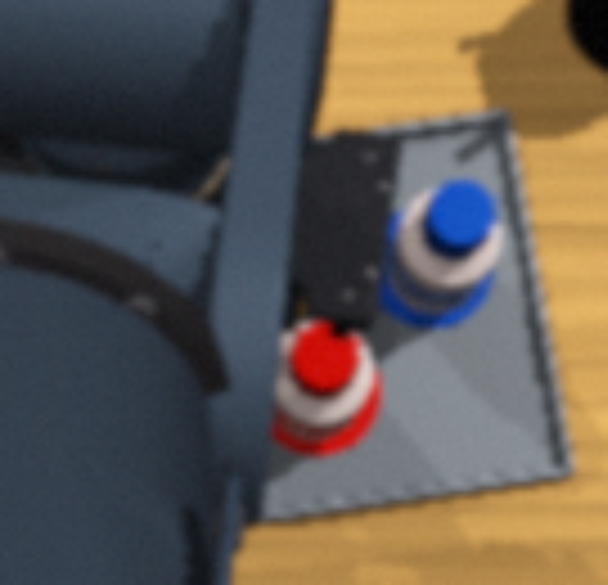

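>>> arm_command(
  commands=[0,0,0,0,0,0,130,0,0,0,0,0,0,200,0,0,0,0,0,0,255,0,0,0,0,0,0,255,0,0,0,0,0,0,255,0,0,0,0,0,0,255],
)

```text
time: 3.8
ee_pos: [614.3, 44.1, 89.7]
ee_rot: [[0.001, 0.162, 0.987], [0.001, 0.987, -0.162], [-1.0, 0.002, 0.0]]
wrist_force: [0.4, -0.7, -0.4]
gripper_width: 28.5
```

```bash
python3 g.py 614.4 44.1 220
python3 - <<'E'
from workcell import *
import cv2
from h import *
c=capture("side"); im=c["image"][105:235,190:320,::-1]; cv2.imwrite("pics/s4.png",cv2.resize(im,None,fx=4.5,fy=4.5))
E
```

```text
t=3.80 q=[-6.3, 37.3, 88.8, 0.1, 53.8, -87.1] at [614.3, 44.1, 89.7] w=28.5 F=[0.4, -0.7, -0.4]
d [-4.343, 0.008, 0.004] w [0.0, 0.003, -0.015] rows>= 2.1
```

View pics/s4.png

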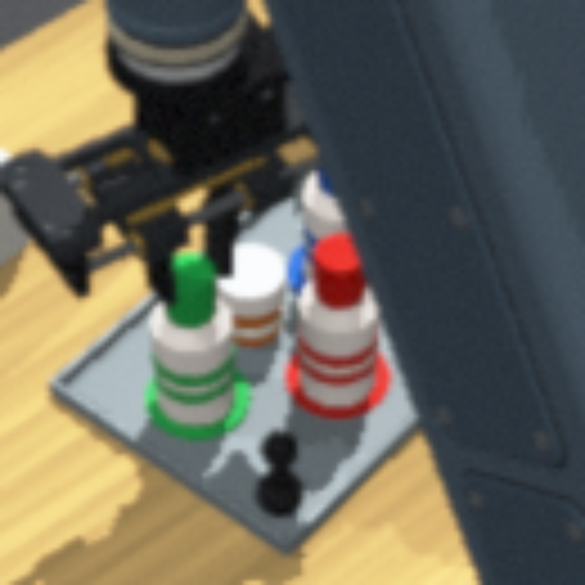

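Run:
```python
from workcell import *
import cv2
from h import *
c=capture("side"); im=c["image"][145:200,205:275,::-1].copy(); im=cv2.resize(im,None,fx=10,fy=10,interpolation=cv2.INTER_CUBIC)
y=np.array([.162,.987,0]);z=np.array([.987,-.162,0]);P=np.array([614.3,44.1,89.7])
pts=[P+s*y*14.25+t*z*9.5+[0,0,h] for s in(1,-1) for t in (1,-1) for h in (0,25)]
uv=(proj(c,pts)-[205,145]+.5)*10
for i,p in enumerate(uv): cv2.circle(im,tuple(int(v) for v in p),4,(0,0,255) if i%4<2 else (255,0,255),-1); 
print(uv.round())
cv2.imwrite("pics/s5.png",im)
```

```text
[[213. 279.]
 [208. 214.]
 [250. 325.]
 [246. 261.]
 [307. 234.]
 [304. 170.]
 [344. 280.]
 [342. 216.]]
```

View pics/s5.png

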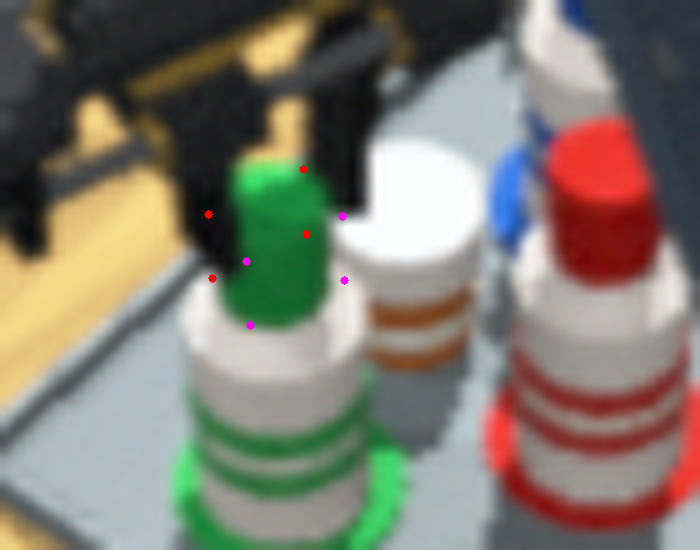

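>>> arm_command(
  commands=[-0.2,0,0,0,0,0,255,-0.5,0,0,0,0,0,255,-1,0,0,0,0,0,255,-1,0,0,0,0,0,255],
)

```text
time: 4.4
ee_pos: [615.8, 43.9, 121.8]
ee_rot: [[0.005, 0.161, 0.987], [0.001, 0.987, -0.161], [-1.0, 0.002, 0.005]]
wrist_force: [0.6, -0.1, -1.3]
gripper_width: 28.4
```

```bash
python3 g.py 614.4 44.1 220
python3 - <<'E'
from workcell import *
import cv2
from h import *
c=capture("side"); im=c["image"][105:235,190:320,::-1]; cv2.imwrite("pics/s6.png",cv2.resize(im,None,fx=4.5,fy=4.5))
E
```

```text
t=4.40 q=[-6.3, 34.9, 87.5, 0.1, 57.3, -87.1] at [615.8, 43.9, 121.8] w=28.4 F=[0.6, -0.1, -1.3]
d [-3.273, 0.004, -0.033] w [0.001, 0.044, -0.017] rows>= 1.6
```

View pics/s6.png

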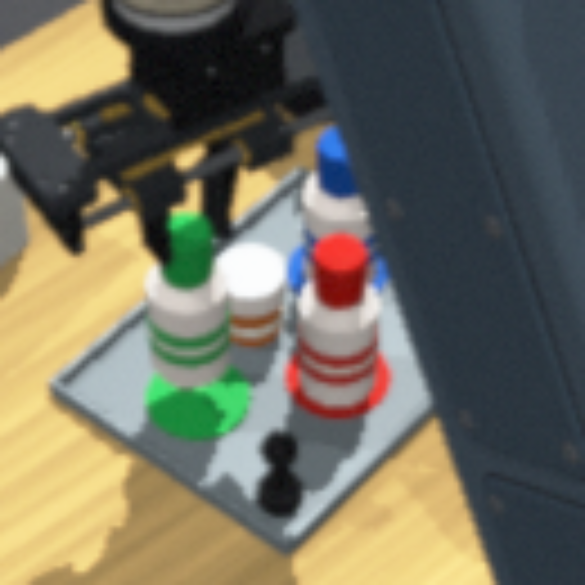

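```bash
python3 g.py 580.7 301.4 190
```

```text
t=4.45 q=[-6.3, 34.9, 87.6, 0.1, 57.3, -87.1] at [615.1, 43.9, 121.0] w=28.1 F=[-0.1, 0.4, -2.4]
d [-2.294, 8.288, -2.512] w [0.001, 0.028, -0.016] rows>= 4.3
```

>>> arm_command(
  commands=[-1.2,0,0,0,0,0,255,-2.3,0.5,-0.2,0,0,0,255,-2.3,1.6,-0.6,0,0,0,255,-2.3,3,-1,0,0,0,255,-2.3,4.4,-1.4,0,0,0,255,-2.3,5.8,-1.8,0,0,0,255,-2.3,7.1,-2.2,0,0,0,255,-2.3,8,-2.45,0,0,0,255,-2.3,8.29,-2.51,0,0,0,255,-2.3,8.29,-2.51,0,0,0,255,-2.3,8.29,-2.51,0,0,0,255],
)

```text
time: 5.82
ee_pos: [581.0, 300.1, 190.0]
ee_rot: [[0.003, 0.163, 0.987], [0.0, 0.987, -0.163], [-1.0, 0.001, 0.003]]
wrist_force: [-0.2, 0.0, -1.5]
gripper_width: 28.5
```

```bash
python3 g.py 580.7 301.4 100
python3 - <<'E'
from workcell import *
import cv2
from h import *
for n in("side","top"):
  c=capture(n); cv2.imwrite(f"pics/{n}7.png",c["image"][:,:,::-1])
E
```

```text
t=5.83 q=[17.6, 33.0, 78.3, -0.0, 68.5, -63.1] at [581.0, 300.1, 190.0] w=28.5 F=[-0.2, 0.0, -1.5]
d [3.0, 0.038, -0.024] w [-0.011, 0.025, -0.008] rows>= 1.4
```

View pics/side7.png

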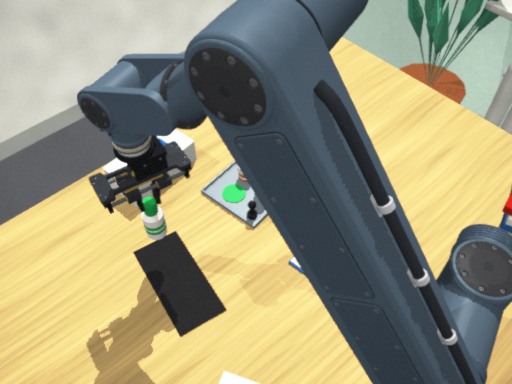

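View pics/top7.png

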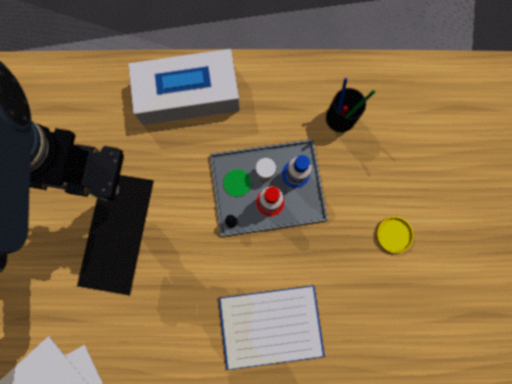

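>>> arm_command(
  commands=[1.5,0.04,0,0,0,0,255,2.6,0.04,0,0,0,0,255,3.2,0.04,0,0,0,0,255,3.3,0.04,0,0,0,0,255,3.3,0.04,0,0,0,0,255,3.3,0.04,0,0,0,0,255],
)

```text
time: 6.68
ee_pos: [582.7, 301.8, 92.7]
ee_rot: [[0.006, 0.163, 0.987], [0.002, 0.987, -0.163], [-1.0, 0.003, 0.006]]
wrist_force: [-0.4, 0.7, -1.8]
gripper_width: 28.2
```

```bash
python3 g.py 580.7 301.4 87.5
python3 - <<'E'
from workcell import *
from h import *
c=capture("side"); im=c["image"][150:290,100:240,::-1]; cv2.imwrite("pics/s8.png",cv2.resize(im,None,fx=4,fy=4))
E
```

```text
t=6.67 q=[17.6, 39.6, 82.7, -0.0, 57.3, -63.0] at [582.7, 301.8, 92.7] w=28.2 F=[-0.4, 0.7, -1.8]
d [0.173, -0.024, -0.066] w [-0.014, 0.053, -0.025] rows>= 0.1
```

View pics/s8.png

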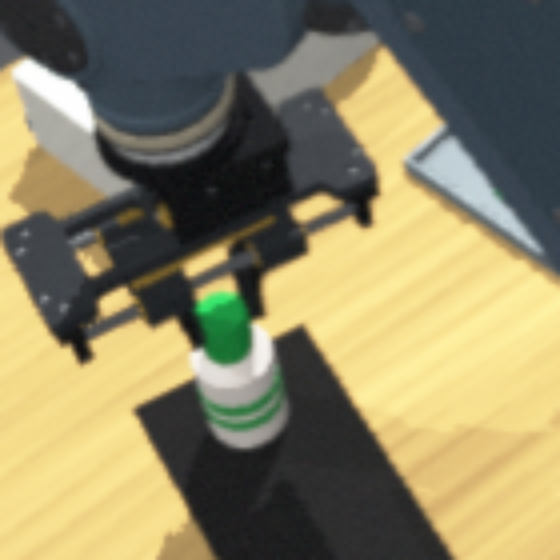

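>>> arm_command(
  commands=[0.1,-0.02,-0.05,0,0,0,255,0.16,-0.02,-0.05,0,0,0,255,0.16,-0.02,-0.05,0,0,0,255],
)

```text
time: 7.1
ee_pos: [580.8, 301.4, 87.7]
ee_rot: [[0.005, 0.163, 0.987], [0.001, 0.987, -0.163], [-1.0, 0.002, 0.005]]
wrist_force: [1.9, -0.3, -2.5]
gripper_width: 28.2
```

```bash
python3 g.py 580.7 301.4 87
```

```text
t=7.10 q=[17.7, 39.9, 83.2, -0.0, 56.7, -63.0] at [580.8, 301.4, 87.7] w=28.2 F=[1.9, -0.3, -2.5]
d [0.022, -0.0, -0.005] w [-0.013, 0.048, -0.022] rows>= 0.0
```

>>> arm_command(
  commands=[0.05,0,0,0,0,0,255,0.05,0,0,0,0,0,255],
)

```text
time: 7.35
ee_pos: [581.5, 301.4, 86.7]
ee_rot: [[0.007, 0.163, 0.987], [0.002, 0.987, -0.163], [-1.0, 0.003, 0.006]]
wrist_force: [0.9, -1.0, 1.6]
gripper_width: 28.6
```

```bash
python3 g.py 580.7 301.4 87
```

```text
t=7.35 q=[17.7, 39.9, 83.2, -0.0, 56.5, -62.9] at [581.5, 301.4, 86.7] w=28.6 F=[0.9, -1.0, 1.6]
d [-0.011, -0.005, -0.025] w [-0.013, 0.059, -0.025] rows>= 0.0
```

>>> arm_command(
  commands=[0,0,0,0,0,0,120,0,0,0,0,0,0,60,0,0,0,0,0,0,60,0,0,0,0,0,0,60,-0.5,0,0,0,0,0,60,-2,0,0,0,0,0,60,-3.3,0,0,0,0,0,60,-3.3,0,0,0,0,0,60],
)

```text
time: 8.35
ee_pos: [583.8, 302.3, 191.1]
ee_rot: [[0.016, 0.163, 0.987], [0.005, 0.987, -0.163], [-1.0, 0.007, 0.015]]
wrist_force: [0.9, -0.3, 0.2]
gripper_width: 66.7
```

```bash
python3 g.py 568 -29.6 165
python3 - <<'E'
from workcell import *
from h import *
c=capture("side"); im=c["image"][150:290,100:240,::-1]; cv2.imwrite("pics/s9.png",cv2.resize(im,None,fx=4,fy=4))
E
```

```text
t=8.35 q=[17.7, 32.8, 78.4, -0.0, 67.8, -63.0] at [583.8, 302.3, 191.1] w=66.7 F=[0.9, -0.3, 0.2]
d [0.809, -11.009, 1.269] w [-0.012, 0.145, -0.07] rows>= 5.3
```

View pics/s9.png

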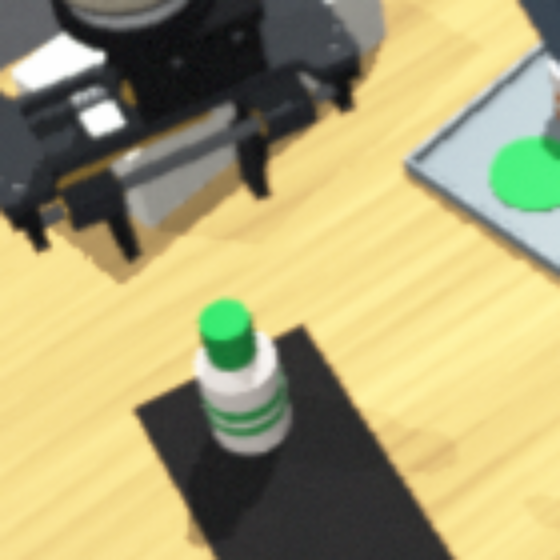

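>>> arm_command(
  commands=[0.1,-1,0.1,0,0.1,-0.07,60,0.3,-3,0.3,0,0.15,-0.07,60,0.5,-5,0.5,0,0.15,-0.07,60,0.6,-7,0.8,0,0.15,-0.07,60,0.8,-9,1,0,0.15,-0.07,60,0.8,-10.5,1.2,0,0.15,-0.07,60,0.8,-11,1.27,0,0.15,-0.07,60,0.8,-11.01,1.27,0,0.15,-0.07,60,0.8,-11.01,1.27,0,0.15,-0.07,60,0.8,-11.01,1.27,0,0.15,-0.07,60],
)

```text
time: 9.65
ee_pos: [566.1, -28.6, 163.3]
ee_rot: [[-0.005, 0.161, 0.987], [-0.001, 0.987, -0.161], [-1.0, -0.002, -0.005]]
wrist_force: [0.2, -0.5, 0.4]
gripper_width: 66.4
```

```bash
python3 g.py 568 -29.6 89
python3 - <<'E'
from workcell import *
from h import *
c=capture("top"); im=c["image"]; cv2.imwrite("pics/t10.png",im[:,:,::-1])
S=capture("side"); cv2.imwrite("pics/s10.png",S["image"][:,:,::-1])
E
```

```text
t=9.65 q=[-14.1, 28.5, 92.5, -0.2, 59.4, -94.8] at [566.1, -28.6, 163.3] w=66.4 F=[0.2, -0.5, 0.4]
d [2.477, -0.018, 0.081] w [0.009, -0.049, 0.018] rows>= 1.2
```

View pics/t10.png

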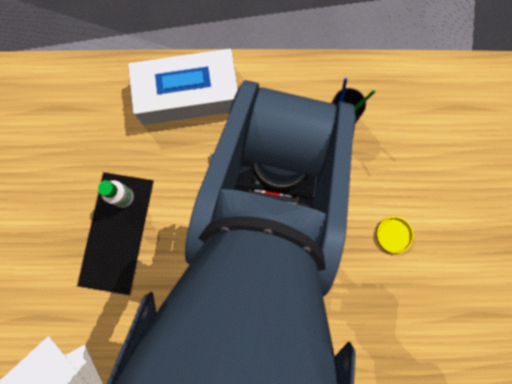

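View pics/s10.png

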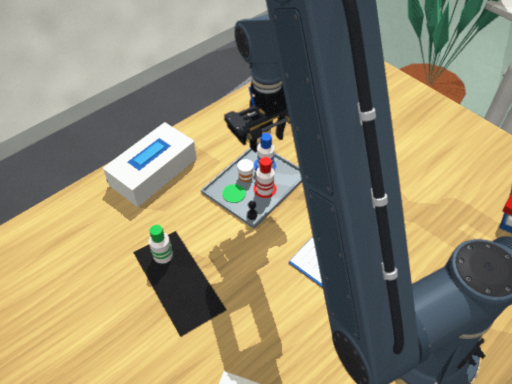

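Run:
```python
from workcell import *
from h import *
T=capture("top");S=capture("side")
a=topface(S,'green',(157,231)); b=topface(T,'green',(106,188)); p,e=tri(S,a,T,b); print(a,b,p,e,onplane(S,a,116),onplane(T,b,116))
# green disc
w=onplane(S,np.argwhere(mask(S,'green')>0)[:,::-1],6)
sel=np.linalg.norm(w[:,:2]-[614,44],axis=1)<45; print('disc S',w[sel].mean(0),sel.sum())
T7=cv2.imread('pics/top7.png')[:,:,::-1]; T['image']=np.ascontiguousarray(T7)
w=onplane(T,np.argwhere(mask(T,'green')>0)[:,::-1],6)
sel=np.linalg.norm(w[:,:2]-[614,44],axis=1)<45; print('disc T',w[sel].mean(0),sel.sum())
```

```text
(155.60194174757282, 229.4368932038835) (104.75, 187.34146341463415) [582.04526873 301.2554756  114.32875184] 1.6780000921284024 [[581.75265371 302.09532277 116.        ]] [[581.03824732 300.03623178 116.        ]]
disc S [613.25767965  44.71706135   6.        ] 344
disc T [611.95527936  42.83773372   6.        ] 631
```

>>> arm_command(
  commands=[1,-0.02,0.08,0,-0.05,0,60,1.9,-0.02,0.08,0,-0.05,0,60,2.4,-0.02,0.08,0,-0.05,0,60,2.4,-0.02,0.08,0,-0.05,0,60,2.4,-0.02,0.08,0,-0.05,0,60],
)

```text
time: 10.48
ee_pos: [568.9, -30.6, 92.2]
ee_rot: [[0.002, 0.161, 0.987], [-0.003, 0.987, -0.161], [-1.0, -0.002, 0.002]]
wrist_force: [-0.2, 0.5, -0.6]
gripper_width: 66.5
```

```bash
python3 g.py 568 -29.6 89.5
```

```text
t=10.47 q=[-14.2, 34.3, 95.7, -0.2, 49.9, -94.9] at [568.9, -30.6, 92.2] w=66.5 F=[-0.2, 0.5, -0.6]
d [0.089, 0.03, -0.036] w [0.002, 0.02, 0.022] rows>= 0.0
```

>>> arm_command(
  commands=[0.09,0.03,-0.04,0,0,0,60,0.09,0.03,-0.04,0,0,0,60,0.09,0.03,-0.04,0,0,0,150,0.09,0.03,-0.04,0,0,0,200,0.09,0.03,-0.04,0,0,0,255,0.09,0.03,-0.04,0,0,0,255,0.09,0.03,-0.04,0,0,0,255,0.09,0.03,-0.04,0,0,0,255],
)

```text
time: 11.48
ee_pos: [567.9, -29.6, 89.4]
ee_rot: [[0.002, 0.161, 0.987], [-0.003, 0.987, -0.161], [-1.0, -0.002, 0.002]]
wrist_force: [-0.2, -0.7, -0.1]
gripper_width: 28.6
```

```bash
python3 g.py 568 -29.6 190
```

```text
t=11.47 q=[-14.2, 34.5, 95.9, -0.2, 49.5, -94.8] at [567.9, -29.6, 89.4] w=28.6 F=[-0.2, -0.7, -0.1]
d [-3.352, -0.007, 0.011] w [0.002, 0.02, 0.023] rows>= 1.6
```

>>> arm_command(
  commands=[-0.5,0,0,0,0,0,255,-1.8,0,0,0,0,0,255,-3.3,0.6,-0.2,0,0,0,255,-3.35,2.4,-0.9,0,0,0,255,-3.35,4.2,-1.5,0,0,0,255,-3.35,6,-2.2,0,0,0,255,-3.35,7.8,-2.9,0,0,0,255,-3.35,9.4,-3.5,0,0,0,255,-3.35,10.6,-3.9,0,0,0,255,-3.35,10.96,-4.03,0,0,0,255,-3.35,10.96,-4.03,0,0,0,255,-3.35,10.96,-4.03,0,0,0,255],
)

```text
time: 12.98
ee_pos: [501.7, 313.3, 189.0]
ee_rot: [[0.002, 0.163, 0.987], [-0.003, 0.987, -0.163], [-1.0, -0.003, 0.002]]
wrist_force: [-0.5, 0.0, -1.3]
gripper_width: 28.2
```

```bash
python3 g.py 501.7 314.3 92
python3 - <<'E'
from workcell import *
from h import *
S=capture("side"); cv2.imwrite("pics/s11.png",S["image"][:,:,::-1])
T=capture("top"); cv2.imwrite("pics/t11.png",T["image"][:,:,::-1])
for c,n in((S,'S'),(T,'T')):
    w=onplane(c,np.argwhere(mask(c,'red')>0)[:,::-1],6)
    sel=np.linalg.norm(w[:,:2]-[568,-29.6],axis=1)<45; print('disc',n,w[sel].mean(0),sel.sum())
E
```

```text
t=12.97 q=[21.3, 28.3, 87.6, -0.2, 64.0, -59.2] at [501.7, 313.3, 189.0] w=28.2 F=[-0.5, 0.0, -1.3]
d [3.235, 0.041, -0.014] w [-0.01, 0.02, 0.03] rows>= 1.6
disc S [568.07250584 -30.13145982   6.        ] 338
disc T [567.02640967 -31.61109323   6.        ] 657
```

View pics/s11.png

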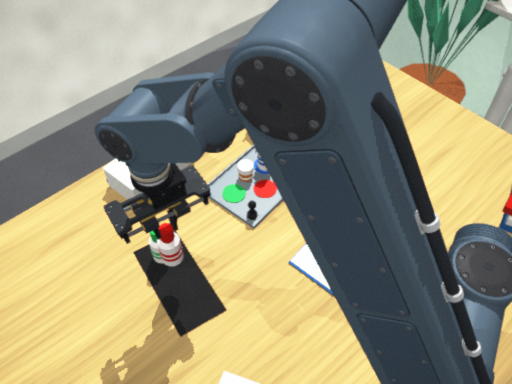

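>>> arm_command(
  commands=[1.5,0.04,0,0,0,0,255,2.6,0.04,0,0,0,0,255,3.1,0.04,0,0,0,0,255,3.25,0.04,0,0,0,0,255,3.25,0.04,0,0,0,0,255,3.25,0.04,0,0,0,0,255],
)

```text
time: 13.82
ee_pos: [503.2, 314.5, 92.8]
ee_rot: [[0.004, 0.163, 0.987], [-0.002, 0.987, -0.163], [-1.0, -0.002, 0.004]]
wrist_force: [0.4, -0.4, -1.3]
gripper_width: 28.5
```

```bash
python3 g.py 501.7 314.3 86.7
```

```text
t=13.82 q=[21.3, 35.7, 92.2, -0.3, 52.0, -59.1] at [503.2, 314.5, 92.8] w=28.5 F=[0.4, -0.4, -1.3]
d [0.202, -0.015, -0.05] w [-0.016, 0.041, 0.014] rows>= 0.1
```

>>> arm_command(
  commands=[0.1,0,-0.05,0,0,0,255,0.19,0,-0.05,0,0,0,255,0.21,0,-0.05,0,0,0,255,0.21,0,-0.05,0,0,0,255],
)

```text
time: 14.32
ee_pos: [501.8, 314.7, 86.5]
ee_rot: [[0.004, 0.163, 0.987], [-0.002, 0.987, -0.163], [-1.0, -0.002, 0.004]]
wrist_force: [0.2, -0.6, -0.9]
gripper_width: 28.8
```

>>> arm_command(
  commands=[0.01,0,0,0,0,0,120,0.01,0,0,0,0,0,60,0,0,0,0,0,0,60,0,0,0,0,0,0,60,-0.5,0,0,0,0,0,60,-2,0,0,0,0,0,60,-3.3,0,0,0,0,0,60,-3.3,0,0,0,0,0,60],
)

```text
time: 15.32
ee_pos: [504.1, 316.2, 190.3]
ee_rot: [[0.013, 0.163, 0.987], [0.001, 0.987, -0.163], [-1.0, 0.003, 0.013]]
wrist_force: [-0.1, 0.2, 0.1]
gripper_width: 66.3
```

```bash
python3 g.py 631.8 -91 165
```

```text
t=15.32 q=[21.5, 28.2, 87.6, -0.2, 63.5, -59.1] at [504.1, 316.2, 190.3] w=66.3 F=[-0.1, 0.2, 0.1]
d [0.88, -12.699, 6.4] w [-0.014, 0.12, -0.032] rows>= 6.8
```

>>> arm_command(
  commands=[0,-1,0.5,0,0.1,0,60,0,-2.7,1.3,0,0.12,0,60,0.2,-4.5,2.2,0,0.12,0,60,0.3,-6.3,3.1,0,0.12,0,60,0.5,-8.1,4,0,0.12,0,60,0.6,-9.9,4.9,0,0.12,0,60,0.8,-11.6,5.8,0,0.12,0,60,0.88,-12.5,6.3,0,0.12,0,60,0.88,-12.7,6.4,0,0.12,-0.03,60,0.88,-12.7,6.4,0,0.12,-0.03,60,0.88,-12.7,6.4,0,0.12,-0.03,60],
)

```text
time: 16.7
ee_pos: [631.1, -89.2, 165.0]
ee_rot: [[-0.001, 0.161, 0.987], [0.001, 0.987, -0.161], [-1.0, 0.001, -0.001]]
wrist_force: [-0.0, -0.2, 0.1]
gripper_width: 66.3
```

```bash
python3 g.py 631.8 -91 89
python3 - <<'E'
from workcell import *
from h import *
S=capture("side"); cv2.imwrite("pics/s12.png",S["image"][:,:,::-1])
T=capture("top"); cv2.imwrite("pics/t12.png",T["image"][:,:,::-1])
E
```

```text
t=16.70 q=[-18.1, 33.4, 82.1, 0.0, 64.6, -98.8] at [631.1, -89.2, 165.0] w=66.3 F=[-0.0, -0.2, 0.1]
d [2.532, -0.057, 0.037] w [0.002, -0.011, -0.008] rows>= 1.2
```

View pics/s12.png

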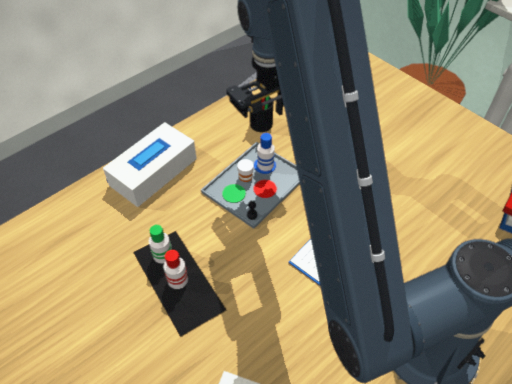

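View pics/t12.png

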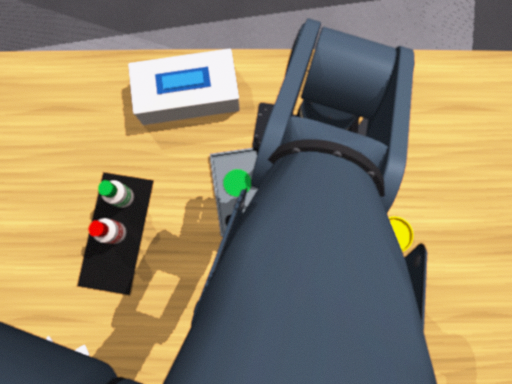

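Run:
```python
from h import *
S=dict(np.load("side0.npz"));T=dict(np.load("top0.npz"))
print(tri(S,(269.5,84),T,(374,91)),tri(S,(250.5,88),T,(345.5,80)),onplane(T,(343,130),0))
```

```text
(array([ 778.00660571, -241.38968361,  127.697304  ]), np.float64(2.3975044809979003)) (array([ 798.96373717, -183.46645296,  131.83675777]), np.float64(0.048148907062827546)) [[ 737.38505866 -205.63057377    0.        ]]
```

>>> arm_command(
  commands=[1,-0.06,0.04,0,0,0,60,1.9,-0.06,0.04,0,0,0,60,2.4,-0.06,0.04,0,0,0,60,2.4,-0.06,0.04,0,0,0,60,2.4,-0.06,0.04,0,0,0,60],
)

```text
time: 17.42
ee_pos: [633.1, -91.3, 94.2]
ee_rot: [[0.001, 0.161, 0.987], [-0.0, 0.987, -0.161], [-1.0, 0.0, 0.001]]
wrist_force: [-0.1, 1.3, 0.2]
gripper_width: 66.5
```

```bash
python3 g.py 631.8 -91 89.5
```

```text
t=17.43 q=[-18.2, 38.5, 85.0, 0.0, 56.4, -99.0] at [633.1, -91.3, 94.2] w=66.5 F=[-0.1, 1.3, 0.2]
d [0.156, 0.003, -0.044] w [0.008, 0.014, -0.002] rows>= 0.1
```

Pens are far away. Finish the descent and close.

>>> arm_command(
  commands=[0.15,0,-0.04,0,0,0,60,0.15,0,-0.04,0,0,0,60,0.15,0,-0.04,0,0,0,150,0.15,0,-0.04,0,0,0,200,0.15,0,-0.04,0,0,0,255,0.15,0,-0.04,0,0,0,255,0.15,0,-0.04,0,0,0,255,0.15,0,-0.04,0,0,0,255],
)

```text
time: 18.42
ee_pos: [632.0, -91.1, 89.7]
ee_rot: [[0.002, 0.161, 0.987], [-0.0, 0.987, -0.161], [-1.0, 0.0, 0.002]]
wrist_force: [-0.1, -0.7, 0.8]
gripper_width: 28.7
```

```bash
python3 g.py 422.7 327.2 190
```

```text
t=18.43 q=[-18.2, 38.8, 85.4, 0.0, 55.8, -99.0] at [632.0, -91.1, 89.7] w=28.7 F=[-0.1, -0.7, 0.8]
d [-3.356, 12.642, -9.122] w [0.007, 0.015, -0.002] rows>= 7.7
```

>>> arm_command(
  commands=[-0.5,0,0,0,0,0,255,-2,0,0,0,0,0,255,-3.4,0.6,-0.4,0,0,0,255,-3.4,2,-1.4,0,0,0,255,-3.4,3.6,-2.6,0,0,0,255,-3.4,5.2,-3.75,0,0,0,255,-3.4,6.8,-4.9,0,0,0,255,-3.4,8.4,-6.05,0,0,0,255,-3.4,10,-7.2,0,0,0,255,-3.4,11.4,-8.2,0,0,0,255,-3.4,12.4,-8.95,0,0,0,255,-3.4,12.64,-9.12,0,0,0,255],
)

```text
time: 19.92
ee_pos: [421.4, 328.9, 192.1]
ee_rot: [[0.002, 0.157, 0.988], [0.0, 0.988, -0.157], [-1.0, 0.001, 0.002]]
wrist_force: [-0.1, -0.4, -0.6]
gripper_width: 27.8
```

>>> arm_command(
  commands=[0,0,0,0,0,0,255,0,0,0,0,0,0,255],
)

```text
time: 20.18
ee_pos: [422.1, 328.1, 192.4]
ee_rot: [[0.003, 0.158, 0.987], [0.0, 0.987, -0.158], [-1.0, 0.001, 0.003]]
wrist_force: [-0.3, -0.3, -1.2]
gripper_width: 28.3
```

```bash
python3 g.py 422.7 327.2 92
python3 - <<'E'
from workcell import *
from h import *
S=capture("side"); cv2.imwrite("pics/s13.png",S["image"][:,:,::-1])
T=capture("top"); cv2.imwrite("pics/t13.png",T["image"][:,:,::-1])
for c,n in((S,'S'),(T,'T')):
    w=onplane(c,np.argwhere(mask(c,'blue')>0)[:,::-1],6)
    sel=np.linalg.norm(w[:,:2]-[632,-91],axis=1)<45; print('disc',n,w[sel].mean(0),sel.sum())
E
```

```text
t=20.18 q=[25.9, 23.7, 95.6, -0.1, 60.5, -54.9] at [422.1, 328.1, 192.4] w=28.3 F=[-0.3, -0.3, -1.2]
d [3.348, -0.027, 0.017] w [0.032, 0.025, -0.005] rows>= 1.6
disc S [620.19083746 -93.17872077   6.        ] 150
disc T [631.02251833 -89.80764262   6.        ] 610
```

View pics/s13.png

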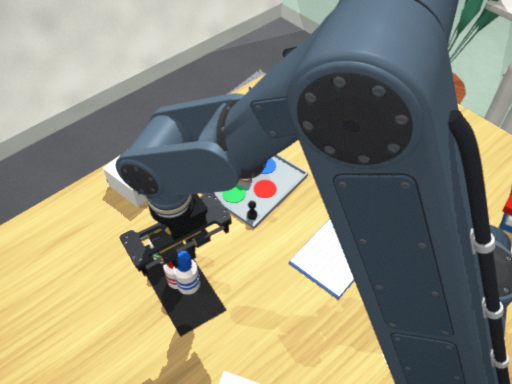

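>>> arm_command(
  commands=[1.5,0,0,0,0,0,255,2.7,-0.03,0,0,0,0,255,3.2,-0.03,0,0,0,0,255,3.35,-0.03,0,0,0,0,255,3.35,-0.03,0,0,0,0,255,3.35,-0.03,0,0,0,0,255],
)

```text
time: 21.02
ee_pos: [423.2, 327.5, 92.9]
ee_rot: [[0.005, 0.159, 0.987], [0.001, 0.987, -0.159], [-1.0, 0.002, 0.004]]
wrist_force: [0.3, -0.6, -1.2]
gripper_width: 28.3
```

```bash
python3 g.py 422.7 327.2 86.7
```

```text
t=21.02 q=[25.8, 32.2, 100.8, -0.1, 46.8, -55.0] at [423.2, 327.5, 92.9] w=28.3 F=[0.3, -0.6, -1.2]
d [0.207, -0.013, -0.016] w [0.025, 0.042, -0.019] rows>= 0.1
```

>>> arm_command(
  commands=[0.1,0,-0.02,0,0,0,255,0.18,0,-0.02,0,0,0,255,0.2,0,-0.02,0,0,0,255,0.2,0,-0.02,0,0,0,255],
)

```text
time: 21.52
ee_pos: [422.5, 327.6, 86.8]
ee_rot: [[0.005, 0.159, 0.987], [0.001, 0.987, -0.159], [-1.0, 0.002, 0.004]]
wrist_force: [0.2, 0.5, -1.7]
gripper_width: 28.5
```

>>> arm_command(
  commands=[0.02,0,0,0,0,0,255,0.02,0,0,0,0,0,120,0.02,0,0,0,0,0,60,0,0,0,0,0,0,60,0,0,0,0,0,0,60,-0.5,0,0,0,0,0,60,-2,0,0,0,0,0,60,-3.3,0,0,0,0,0,60,-3.3,0,0,0,0,0,60],
)

```text
time: 22.65
ee_pos: [424.5, 328.8, 190.0]
ee_rot: [[0.013, 0.159, 0.987], [0.005, 0.987, -0.159], [-1.0, 0.007, 0.012]]
wrist_force: [-0.3, 0.2, 0.1]
gripper_width: 66.5
```

```bash
python3 g.py 636.6 -20 140
python3 - <<'E'
from workcell import *
from h import *
S=capture("side"); cv2.imwrite("pics/s14.png",S["image"][:,:,::-1])
T=capture("top"); cv2.imwrite("pics/t14.png",T["image"][:,:,::-1])
E
```

```text
t=22.65 q=[25.9, 23.8, 95.9, -0.1, 59.5, -55.0] at [424.5, 328.8, 190.0] w=66.5 F=[-0.3, 0.2, 0.1]
d [1.697, -10.369, 8.805] w [0.028, 0.111, -0.068] rows>= 6.6
```

View pics/s14.png

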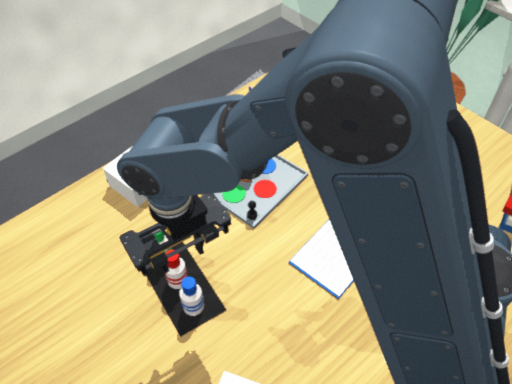

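View pics/t14.png

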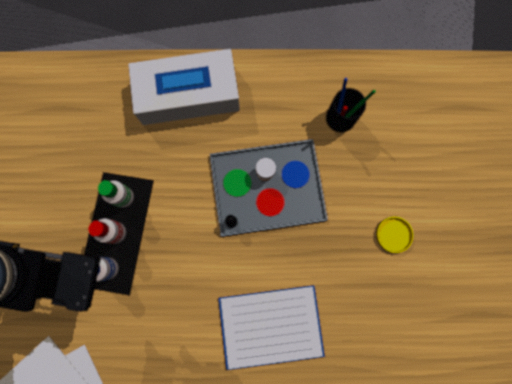

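>>> arm_command(
  commands=[0,-0.8,0.7,0,0.1,0,60,0,-2.2,1.9,0,0.1,-0.06,60,0.3,-3.7,3.2,0,0.1,-0.06,60,0.6,-5.2,4.5,0,0.1,-0.06,40,0.9,-6.7,5.8,0,0.1,-0.06,30,1.2,-8.2,7,0,0.1,-0.06,30,1.5,-9.5,8.1,0,0.1,-0.06,30,1.7,-10.2,8.7,0,0.1,-0.06,30,1.7,-10.37,8.82,0,0.11,-0.06,30,1.7,-10.37,8.82,0,0.11,-0.06,30,1.7,-10.37,8.82,0,0.11,-0.06,30],
)

```text
time: 24.12
ee_pos: [633.1, -19.7, 136.4]
ee_rot: [[-0.008, 0.157, 0.988], [-0.002, 0.988, -0.157], [-1.0, -0.003, -0.007]]
wrist_force: [0.1, 0.6, -0.3]
gripper_width: 76.8
```

```bash
python3 g.py 636.8 -20 60
python3 - <<'E'
from workcell import *
from h import *
S=capture("side"); cv2.imwrite("pics/s15.png",S["image"][:,:,::-1])
T=capture("top"); cv2.imwrite("pics/t15.png",T["image"][:,:,::-1])
for k,a,b in(('red',(172,256),(95,228)),('blue',(189,284),(97,262)),('green',(155.6,229.4),(104.7,187))):
    A=topface(S,k,a);B=topface(T,k,b);p,e=tri(S,A,T,B);print(k,p.round(1),round(e,1))
E
```

```text
t=24.12 q=[-11.8, 35.2, 83.8, -0.2, 61.4, -92.6] at [633.1, -19.7, 136.4] w=76.8 F=[0.1, 0.6, -0.3]
d [2.547, 0.017, 0.141] w [0.046, -0.069, 0.032] rows>= 1.2
red [501.7 314.8 115.1] 2.0
blue [429.5 324.8 101.3] 1.9
green [581.9 301.2 114.6] 1.7
```

View pics/s15.png

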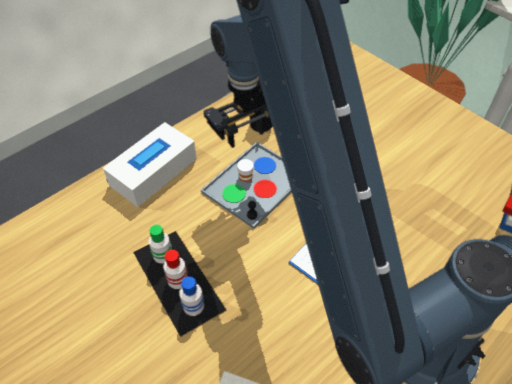

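View pics/t15.png

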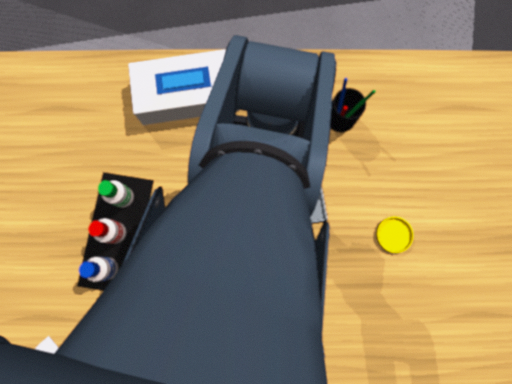

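>>> arm_command(
  commands=[0.9,0,0.14,0,-0.07,0,30,1.8,0.02,0.14,0,-0.07,0.03,30,2.5,0.02,0.14,0,-0.07,0.03,30,2.5,0.02,0.14,0,-0.07,0.03,30],
)

```text
time: 24.72
ee_pos: [635.5, -19.0, 60.3]
ee_rot: [[-0.003, 0.156, 0.988], [0.0, 0.988, -0.156], [-1.0, -0.0, -0.003]]
wrist_force: [0.0, -0.6, 0.7]
gripper_width: 76.5
```

```bash
python3 g.py 636.8 -20 21;  python3 - <<'E'
from workcell import *
from h import *
c=capture("side"); im=c["image"][120:220,200:320,::-1]; cv2.imwrite("pics/s16.png",cv2.resize(im,None,fx=5,fy=5))
E
```

```text
t=24.73 q=[-11.8, 41.0, 86.5, -0.0, 52.7, -92.8] at [635.5, -19.0, 60.3] w=76.5 F=[0.0, -0.6, 0.7]
d [1.309, -0.025, 0.051] w [0.055, -0.03, 0.001] rows>= 0.6
```

View pics/s16.png

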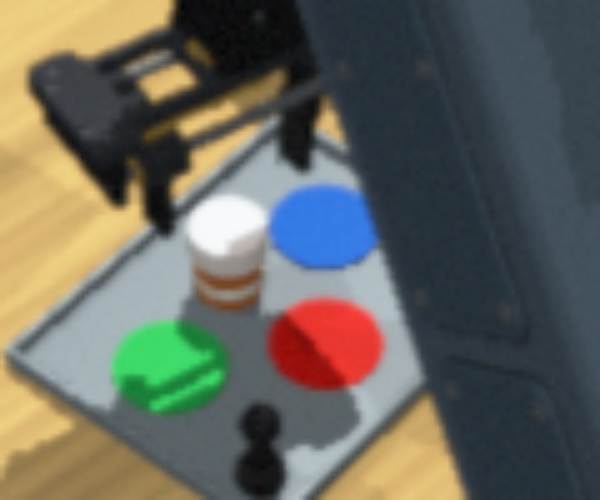

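>>> arm_command(
  commands=[0.6,-0.02,0.05,0,0,0,30,1.1,-0.02,0.05,0,0,0,30,1.3,-0.02,0.05,0,0,0,30,1.3,-0.02,0.05,0,0,0,30,1.3,-0.02,0.05,0,0,0,30],
)

```text
time: 25.4
ee_pos: [638.4, -20.3, 22.7]
ee_rot: [[0.0, 0.156, 0.988], [-0.0, 0.988, -0.156], [-1.0, -0.0, 0.0]]
wrist_force: [0.2, 0.5, 1.0]
gripper_width: 76.5
```

```bash
python3 g.py 636.8 -20 21;  python3 - <<'E'
from workcell import *
from h import *
c=capture("side"); im=c["image"][120:220,200:320,::-1]; cv2.imwrite("pics/s17.png",cv2.resize(im,None,fx=5,fy=5))
E
```

```text
t=25.40 q=[-11.8, 44.2, 87.1, -0.0, 48.7, -92.8] at [638.4, -20.3, 22.7] w=76.5 F=[0.2, 0.5, 1.0]
d [0.058, 0.003, -0.055] w [0.054, 0.003, 0.003] rows>= 0.0
```

View pics/s17.png

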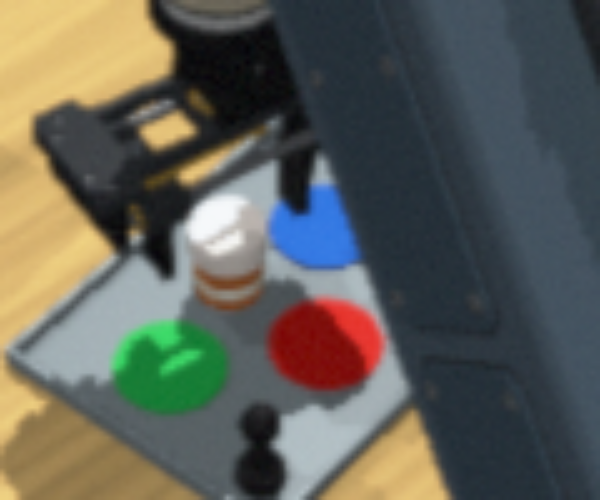

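>>> arm_command(
  commands=[0.06,0,-0.05,0,0,0,30,0.06,0,-0.05,0,0,0,80,0.06,0,-0.05,0,0,0,130,0.06,0,-0.05,0,0,0,200,0.06,0,-0.05,0,0,0,255,0.06,0,-0.05,0,0,0,255,0.06,0,-0.05,0,0,0,255,0.06,0,-0.05,0,0,0,255],
)

```text
time: 26.45
ee_pos: [637.1, -20.2, 21.1]
ee_rot: [[0.001, 0.156, 0.988], [-0.0, 0.988, -0.156], [-1.0, -0.0, 0.001]]
wrist_force: [-0.0, -0.5, 0.2]
gripper_width: 42.8
```

```bash
python3 g.py 636.8 -20 120;  python3 - <<'E'
from workcell import *
from h import *
c=capture("side"); im=c["image"][120:220,200:320,::-1]; cv2.imwrite("pics/s18.png",cv2.resize(im,None,fx=5,fy=5))
E
```

```text
t=26.45 q=[-11.8, 44.3, 87.4, -0.0, 48.3, -92.8] at [637.1, -20.2, 21.1] w=42.8 F=[-0.0, -0.5, 0.2]
d [-3.295, 0.003, -0.008] w [0.054, 0.007, 0.003] rows>= 1.6
```

View pics/s18.png

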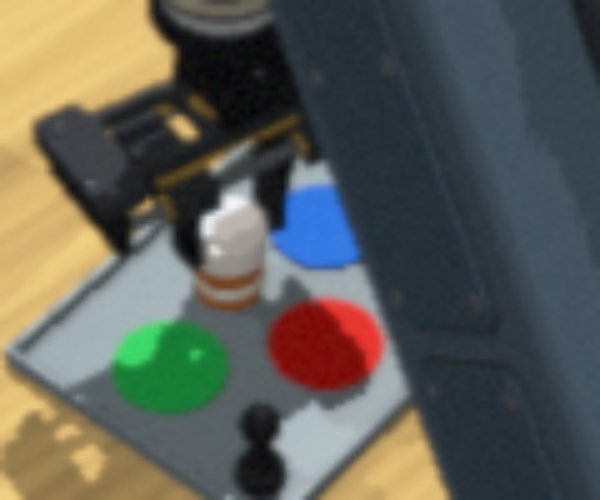

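>>> arm_command(
  commands=[-0.2,0,0,0,0,0,255,-0.6,0,0,0,0,0,255,-1.6,0,0,0,0,0,255,-3,0,0,0,0,0,255,-3.3,0,0,0,0,0,255,-3.3,0,0,0,0,0,255],
)

```text
time: 27.25
ee_pos: [637.3, -20.2, 121.1]
ee_rot: [[0.002, 0.156, 0.988], [-0.001, 0.988, -0.156], [-1.0, -0.0, 0.002]]
wrist_force: [0.7, 0.2, -1.4]
gripper_width: 43.0
```

```bash
python3 g.py 492.6 -306.6 120;  python3 - <<'E'
from workcell import *
from h import *
c=capture("side"); im=c["image"][100:220,200:320,::-1]; cv2.imwrite("pics/s19.png",cv2.resize(im,None,fx=5,fy=5))
E
```

```text
t=27.25 q=[-11.8, 36.3, 84.3, -0.0, 59.2, -92.8] at [637.3, -20.2, 121.1] w=43.0 F=[0.7, 0.2, -1.4]
d [0.032, -10.184, -3.274] w [0.054, 0.023, 0.004] rows>= 5.1
```

View pics/s19.png

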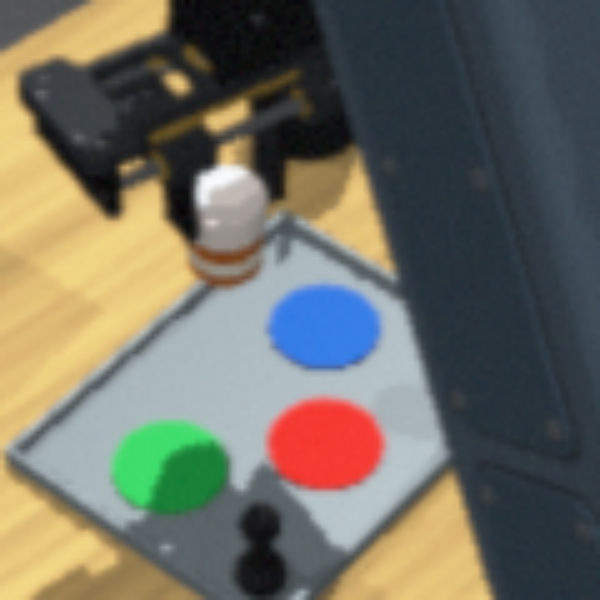

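>>> arm_command(
  commands=[0,-0.8,-0.3,0,0,0,255,0,-2.2,-0.7,0,0,0,255,0,-3.8,-1.2,0,0,0,255,0,-5.4,-1.7,0,0,0,255,0,-7,-2.25,0,0,0,255,0,-8.5,-2.7,0,0,0,255,0,-9.7,-3.1,0,0,0,255,0,-10.18,-3.27,0,0,0,255,0,-10.18,-3.27,0,0,0,255,0,-10.18,-3.27,0,0,0,255],
)

```text
time: 28.55
ee_pos: [492.0, -304.8, 119.4]
ee_rot: [[-0.001, 0.155, 0.988], [0.001, 0.988, -0.155], [-1.0, 0.001, -0.001]]
wrist_force: [-0.5, 0.9, -0.5]
gripper_width: 43.0
```

```bash
python3 g.py 492.6 -306.6 50;  python3 - <<'E'
from workcell import *
from h import *
S=capture("side"); cv2.imwrite("pics/s20.png",S["image"][:,:,::-1]);T=capture("top"); cv2.imwrite("pics/t20.png",T["image"][:,:,::-1])
for k,p in(('red',(568,-30)),('green',(614,44)),('blue',(632,-91))):
  for c,n in((S,'S'),(T,'T')):
    w=onplane(c,np.argwhere(mask(c,k)>0)[:,::-1],6)
    sel=np.linalg.norm(w[:,:2]-p,axis=1)<45; print('disc',k,n,w[sel].mean(0).round(1),sel.sum())
E
```

```text
t=28.55 q=[-42.8, 32.6, 93.1, 0.0, 54.4, -123.9] at [492.0, -304.8, 119.4] w=43.0 F=[-0.5, 0.9, -0.5]
d [2.313, -0.06, 0.032] w [0.063, -0.012, -0.011] rows>= 1.1
disc red S [568.3 -29.5   6. ] 333
disc red T [567.1 -31.4   6. ] 652
disc green S [613.3  44.8   6. ] 343
disc green T [611.9  42.9   6. ] 629
disc blue S [632.3 -87.8   6. ] 297
disc blue T [631.  -89.9   6. ] 610
```

View pics/s20.png

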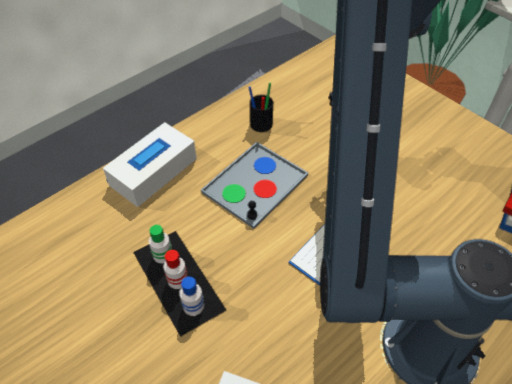

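View pics/t20.png

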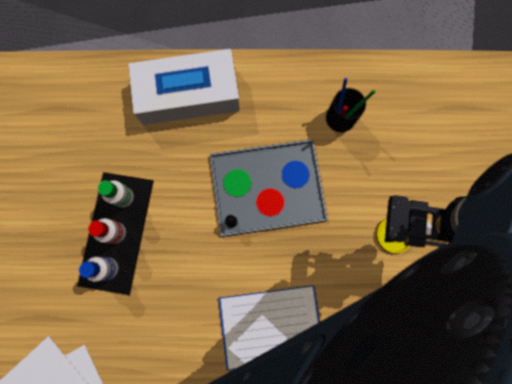

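>>> arm_command(
  commands=[0.8,-0.06,0.03,0,0,0,255,1.6,-0.06,0.03,0,0,0,255,2.3,-0.06,0.03,0,0,0,255,2.6,-0.06,0.03,0,0,0,255,2.6,-0.06,0.03,0,0,0,255],
)

```text
time: 29.28
ee_pos: [493.0, -305.8, 41.4]
ee_rot: [[-0.001, 0.153, 0.988], [0.001, 0.988, -0.153], [-1.0, 0.001, -0.001]]
wrist_force: [-0.5, -0.0, -0.9]
gripper_width: 43.3
```

```bash
python3 g.py 492.6 -306.6 21.5;  python3 - <<'E'
from workcell import *
from h import *
T=capture("top"); cv2.imwrite("pics/t21.png",cv2.resize(T["image"][170:290,340:470,::-1],None,fx=4.5,fy=4.5))
E
```

```text
t=29.27 q=[-42.8, 39.5, 95.5, 0.0, 45.1, -124.0] at [493.0, -305.8, 41.4] w=43.3 F=[-0.5, -0.0, -0.9]
d [0.663, -0.028, -0.008] w [0.081, -0.014, -0.01] rows>= 0.3
```

View pics/t21.png

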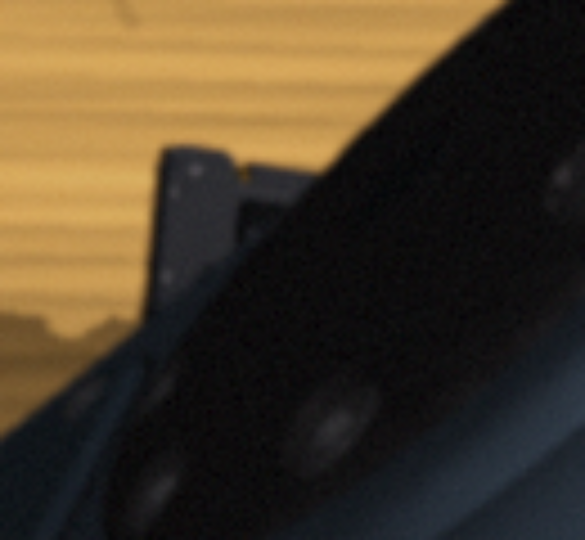

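>>> arm_command(
  commands=[0.3,-0.02,0,0,0,0,255,0.5,-0.02,0,0,0,0,255,0.6,-0.02,0,0,0,0,255,0.66,-0.02,0,0,0,0,255,0.66,-0.02,0,0,0,0,255],
)

```text
time: 29.95
ee_pos: [493.2, -307.0, 22.1]
ee_rot: [[-0.0, 0.154, 0.988], [0.0, 0.988, -0.154], [-1.0, 0.0, -0.0]]
wrist_force: [-0.5, -1.2, 0.2]
gripper_width: 43.2
```

```bash
python3 g.py 492.6 -306.6 21
```

```text
t=29.95 q=[-42.9, 41.3, 95.9, -0.0, 42.8, -124.1] at [493.2, -307.0, 22.1] w=43.2 F=[-0.5, -1.2, 0.2]
d [0.037, 0.01, -0.021] w [0.078, -0.004, -0.003] rows>= 0.0
```

>>> arm_command(
  commands=[0.04,0,-0.02,0,0,0,255,0.04,0,-0.02,0,0,0,255,0.04,0,-0.02,0,0,0,255],
)

```text
time: 30.32
ee_pos: [492.8, -307.1, 21.1]
ee_rot: [[0.0, 0.153, 0.988], [-0.0, 0.988, -0.153], [-1.0, -0.0, 0.0]]
wrist_force: [-0.2, -0.2, 0.9]
gripper_width: 43.3
```

Release, then lift straight up.

>>> arm_command(
  commands=[0,0,0,0,0,0,110,0,0,0,0,0,0,60,0,0,0,0,0,0,40,0,0,0,0,0,0,40,-0.4,0,0,0,0,0,40,-1.5,0,0,0,0,0,40,-3,0,0,0,0,0,40,-4.5,0,0,0,0,0,40,-5.6,0,0,0,0,0,60,-5.6,0,0,0,0,0,60],
)

```text
time: 31.58
ee_pos: [494.5, -308.6, 193.1]
ee_rot: [[0.006, 0.153, 0.988], [-0.006, 0.988, -0.153], [-1.0, -0.005, 0.007]]
wrist_force: [0.1, 0.5, 0.2]
gripper_width: 67.1
```

```bash
python3 g.py 422.7 327.2 190
```

```text
t=31.57 q=[-42.9, 27.2, 89.0, -0.0, 63.3, -124.1] at [494.5, -308.6, 193.1] w=67.1 F=[0.1, 0.5, 0.2]
d [-0.03, 20.575, -5.616] w [0.08, 0.065, 0.044] rows>= 10.2
```

>>> arm_command(
  commands=[0,1,-0.2,0,0.06,0,60,0,2.9,-0.7,0,0.06,0.04,60,0,4.8,-1.2,0,0.06,0.04,60,0,6.7,-1.7,0,0.06,0.04,60,0,8.6,-2.2,0,0.06,0.04,60,0,10.5,-2.8,0,0.06,0.04,60,0,12.4,-3.3,0,0.06,0.04,60,0,14.3,-3.8,0,0.06,0.04,60,0,16.2,-4.4,0,0.06,0.04,60,0,18,-4.9,0,0.06,0.04,60,0,19.6,-5.4,0,0.06,0.04,60,0,20.57,-5.62,0,0.06,0.04,60],
)

```text
time: 33.08
ee_pos: [420.8, 329.0, 188.1]
ee_rot: [[-0.002, 0.151, 0.989], [-0.001, 0.989, -0.151], [-1.0, -0.001, -0.001]]
wrist_force: [0.4, -1.0, 0.4]
gripper_width: 66.5
```

```bash
python3 - <<'E'
from workcell import *
from h import *
S=capture("side"); cv2.imwrite("pics/s22.png",S["image"][:,:,::-1]);T=capture("top"); cv2.imwrite("pics/t22.png",T["image"][:,:,::-1])
cv2.imwrite("pics/t22z.png",cv2.resize(T["image"][180:290,340:450,::-1],None,fx=5,fy=5,interpolation=cv2.INTER_CUBIC))
E
python3 g.py 422.5 327.4 190
```

```text
t=33.17 q=[26.0, 24.1, 95.7, 0.0, 60.2, -55.4] at [421.4, 329.5, 188.2] w=66.4 F=[-0.2, -0.5, 1.0]
d [-0.061, -0.063, 0.048] w [0.118, -0.006, 0.003] rows>= 0.1
```

View pics/t22z.png

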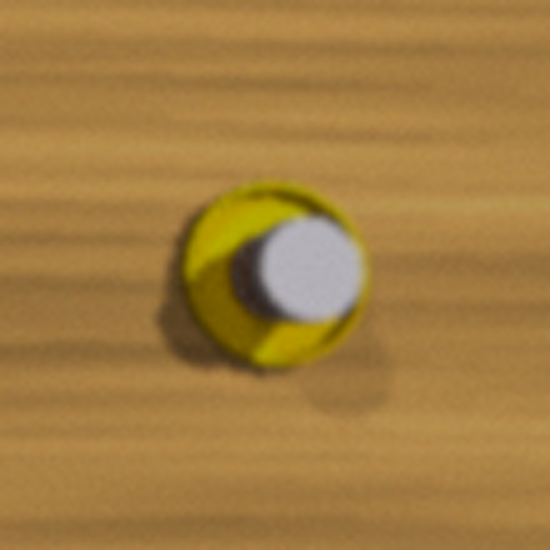

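View pics/s22.png

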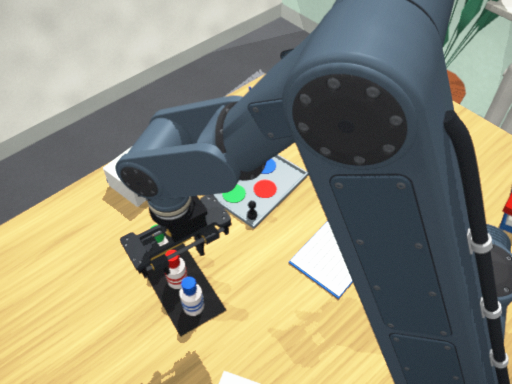

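```bash
python3 - <<'E'
from h import *
T=dict(np.load("top0.npz"))
print(onplane(T,(401.9,233.5),54),onplane(T,(394.7,234.5),12))
E
python3 g.py 422.5 327.5 92
```

```text
[[ 490.68822499 -307.22117245   54.        ]] [[ 491.3832994  -307.13751707   12.        ]]
t=33.17 q=[26.0, 24.1, 95.7, 0.0, 60.2, -55.4] at [421.4, 329.5, 188.2] w=66.4 F=[-0.2, -0.5, 1.0]
d [3.205, -0.059, 0.05] w [0.118, -0.006, 0.003] rows>= 1.5
```

>>> arm_command(
  commands=[1,-0.06,0.05,0.1,0,0,60,2.2,-0.06,0.05,0.1,0,0,60,3,-0.06,0.05,0.1,0,0,60,3.2,-0.06,0.05,0.1,0,0,60,3.2,-0.06,0.05,0.1,0,0,60],
)

```text
time: 33.8
ee_pos: [422.5, 326.8, 92.0]
ee_rot: [[-0.002, 0.16, 0.987], [-0.001, 0.987, -0.16], [-1.0, -0.001, -0.001]]
wrist_force: [0.6, -0.9, -1.1]
gripper_width: 66.2
```

```bash
python3 g.py 422.5 327.5 86.7
```

```text
t=33.80 q=[25.7, 32.3, 100.7, -0.0, 47.1, -55.0] at [422.5, 326.8, 92.0] w=66.2 F=[0.6, -0.9, -1.1]
d [0.177, 0.024, -0.003] w [0.011, -0.013, 0.01] rows>= 0.1
```

>>> arm_command(
  commands=[0.18,0.02,0,0,0,0,60,0.18,0.02,0,0,0,0,60,0.18,0.02,0,0,0,0,150,0.18,0.02,0,0,0,0,200,0.18,0.02,0,0,0,0,255,0.18,0.02,0,0,0,0,255,0.18,0.02,0,0,0,0,255,0.18,0.02,0,0,0,0,255],
)

```text
time: 34.8
ee_pos: [422.6, 327.4, 86.6]
ee_rot: [[-0.001, 0.16, 0.987], [-0.001, 0.987, -0.16], [-1.0, -0.001, -0.001]]
wrist_force: [-0.1, 0.4, -0.2]
gripper_width: 28.7
```

```bash
python3 g.py 631.6 -88.9 190
```

```text
t=34.80 q=[25.8, 32.8, 100.8, -0.0, 46.5, -55.0] at [422.6, 327.4, 86.6] w=28.7 F=[-0.1, 0.4, -0.2]
d [-3.445, -12.582, 9.098] w [0.012, -0.013, 0.01] rows>= 7.6
```

>>> arm_command(
  commands=[-0.5,0,0,0,0,0,255,-2,0,0,0,0,0,255,-3.4,-0.6,0.4,0,0,0,255,-3.45,-2,1.4,0,0,0,255,-3.45,-3.6,2.6,0,0,0,255,-3.45,-5.2,3.75,0,0,0,255,-3.45,-6.8,4.9,0,0,0,255,-3.45,-8.4,6.05,0,0,0,255,-3.45,-10,7.2,0,0,0,255,-3.45,-11.4,8.2,0,0,0,255,-3.45,-12.4,8.95,0,0,0,255,-3.45,-12.58,9.1,0,0,0,255],
)

```text
time: 36.3
ee_pos: [632.7, -91.6, 190.7]
ee_rot: [[0.0, 0.164, 0.987], [-0.002, 0.987, -0.164], [-1.0, -0.002, 0.0]]
wrist_force: [-0.2, 0.0, -2.0]
gripper_width: 28.6
```

>>> arm_command(
  commands=[0,0,0,0,0,0,255,0,0,0,0,0,0,255],
)

```text
time: 36.55
ee_pos: [631.9, -90.3, 190.9]
ee_rot: [[-0.001, 0.163, 0.987], [-0.001, 0.987, -0.163], [-1.0, -0.001, -0.001]]
wrist_force: [0.9, -0.1, -0.8]
gripper_width: 28.7
```

```bash
python3 g.py 631.6 -88.9 96
python3 - <<'E'
from workcell import *
from h import *
S=capture("side"); cv2.imwrite("pics/s23.png",S["image"][:,:,::-1])
E
```

```text
t=36.55 q=[-18.1, 31.8, 80.5, -0.1, 67.7, -98.7] at [631.9, -90.3, 190.9] w=28.7 F=[0.9, -0.1, -0.8]
d [3.164, 0.048, -0.016] w [-0.009, -0.007, 0.01] rows>= 1.5
```

View pics/s23.png

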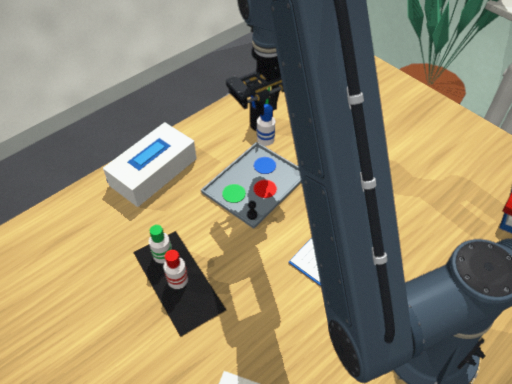

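>>> arm_command(
  commands=[1,0.05,0,0,0,0,255,2.2,0.05,0,0,0,0,255,3,0.05,0,0,0,0,255,3.16,0.05,0,0,0,0,255,3.16,0.05,0,0,0,0,255,3.16,0.05,0,0,0,0,255],
)

```text
time: 37.35
ee_pos: [633.2, -88.8, 97.6]
ee_rot: [[0.002, 0.162, 0.987], [-0.002, 0.987, -0.162], [-1.0, -0.002, 0.002]]
wrist_force: [-0.3, 0.7, -1.0]
gripper_width: 28.3
```

```bash
python3 g.py 631.6 -88.9 89.6
```

```text
t=37.35 q=[-17.9, 38.2, 85.0, -0.1, 56.7, -98.6] at [633.2, -88.8, 97.6] w=28.3 F=[-0.3, 0.7, -1.0]
d [0.268, -0.012, -0.052] w [-0.002, 0.021, 0.014] rows>= 0.1
```

>>> arm_command(
  commands=[0.12,-0.01,-0.05,0,0,0,255,0.2,-0.01,-0.05,0,0,0,255,0.26,-0.01,-0.05,0,0,0,255,0.27,-0.01,-0.05,0,0,0,255,0.27,-0.01,-0.05,0,0,0,255],
)

```text
time: 37.98
ee_pos: [631.9, -88.9, 89.7]
ee_rot: [[0.002, 0.162, 0.987], [-0.002, 0.987, -0.162], [-1.0, -0.002, 0.003]]
wrist_force: [0.2, -0.7, -0.4]
gripper_width: 28.6
```

```bash
python3 g.py 631.6 -88.9 89.6
python3 - <<'E'
from workcell import *
from h import *
S=capture("side"); cv2.imwrite("pics/s24.png",cv2.resize(S["image"][100:230,190:320,::-1],None,fx=4.5,fy=4.5,interpolation=cv2.INTER_CUBIC))
E
```

```text
t=37.98 q=[-18.0, 38.7, 85.5, -0.1, 55.6, -98.6] at [631.9, -88.9, 89.7] w=28.6 F=[0.2, -0.7, -0.4]
d [0.003, -0.001, -0.009] w [-0.002, 0.025, 0.015] rows>= 0.0
```

View pics/s24.png

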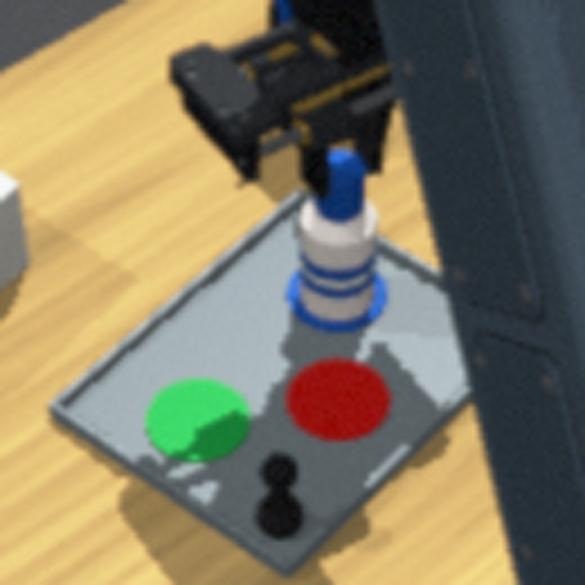

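Blue sits centred on its disc. Release, lift, go for red at (501.7, 314.6).

>>> arm_command(
  commands=[0.01,0,0,0,0,0,120,0.01,0,0,0,0,0,60,0,0,0,0,0,0,60,0,0,0,0,0,0,60,-0.5,0,0,0,0,0,60,-2,0,0,0,0,0,60,-3.3,0,0,0,0,0,60,-3.3,0,0,0,0,0,60],
)

```text
time: 39.02
ee_pos: [634.7, -89.6, 193.9]
ee_rot: [[0.012, 0.162, 0.987], [-0.005, 0.987, -0.162], [-1.0, -0.003, 0.013]]
wrist_force: [1.1, -0.4, 0.8]
gripper_width: 66.5
```

```bash
python3 g.py 501.8 314.6 180
```

```text
t=39.02 q=[-18.0, 31.5, 80.6, -0.1, 67.2, -98.6] at [634.7, -89.6, 193.9] w=66.5 F=[1.1, -0.4, 0.8]
d [0.343, 12.581, -6.553] w [-0.0, 0.119, 0.03] rows>= 6.8
```

>>> arm_command(
  commands=[0,1,-0.5,0,0.1,0,60,0,2.7,-1.4,0,0.12,0.03,60,0.1,4.5,-2.3,0,0.12,0.03,60,0.2,6.3,-3.3,0,0.12,0.03,60,0.3,8.1,-4.2,0,0.12,0.03,60,0.3,9.9,-5.1,0,0.12,0.03,60,0.3,11.5,-6,0,0.12,0.03,60,0.34,12.4,-6.45,0,0.12,0.03,60,0.34,12.58,-6.55,0,0.12,0.03,60,0.34,12.58,-6.55,0,0.12,0.03,60,0.34,12.58,-6.55,0,0.12,0.03,60],
)

```text
time: 40.4
ee_pos: [502.4, 313.2, 180.0]
ee_rot: [[-0.0, 0.163, 0.987], [-0.001, 0.987, -0.163], [-1.0, -0.001, -0.0]]
wrist_force: [-0.3, -0.2, 0.2]
gripper_width: 66.7
```

```bash
python3 g.py 501.8 314.6 92
```

```text
t=40.40 q=[21.1, 29.0, 88.1, -0.0, 63.0, -59.4] at [502.4, 313.2, 180.0] w=66.7 F=[-0.3, -0.2, 0.2]
d [2.934, 0.045, -0.029] w [-0.016, -0.001, 0.005] rows>= 1.4
```

>>> arm_command(
  commands=[1,0.04,-0.03,0,0,0,60,2.2,0.04,-0.03,0,0,0,60,2.9,0.04,-0.03,0,0,0,60,2.93,0.04,-0.03,0,0,0,60,2.93,0.04,-0.03,0,0,0,60],
)

```text
time: 41.02
ee_pos: [502.8, 314.0, 92.9]
ee_rot: [[0.001, 0.164, 0.986], [-0.0, 0.986, -0.164], [-1.0, 0.0, 0.001]]
wrist_force: [0.9, 0.0, 0.3]
gripper_width: 66.8
```

```bash
python3 g.py 501.8 314.6 86.6
```

```text
t=41.02 q=[21.2, 35.6, 92.2, -0.0, 52.1, -59.3] at [502.8, 314.0, 92.9] w=66.8 F=[0.9, 0.0, 0.3]
d [0.208, 0.015, -0.036] w [-0.028, 0.011, -0.001] rows>= 0.1
```

>>> arm_command(
  commands=[0.2,0.015,-0.04,0,0,0,60,0.2,0.015,-0.04,0,0,0,60,0.2,0.015,-0.04,0,0,0,150,0.2,0.015,-0.04,0,0,0,200,0.2,0.015,-0.04,0,0,0,255,0.2,0.015,-0.04,0,0,0,255,0.2,0.015,-0.04,0,0,0,255,0.2,0.015,-0.04,0,0,0,255],
)

```text
time: 42.02
ee_pos: [501.7, 314.6, 86.8]
ee_rot: [[0.001, 0.164, 0.986], [-0.0, 0.986, -0.164], [-1.0, 0.0, 0.001]]
wrist_force: [0.5, -0.7, 0.1]
gripper_width: 28.5
```

```bash
python3 g.py 567.7 -30.5 190
```

```text
t=42.02 q=[21.3, 36.1, 92.5, -0.0, 51.3, -59.2] at [501.7, 314.6, 86.8] w=28.5 F=[0.5, -0.7, 0.1]
d [-3.435, -10.985, 4.066] w [-0.028, 0.01, -0.0] rows>= 5.9
```

>>> arm_command(
  commands=[-0.5,0,0,0,0,0,255,-2,0,0,0,0,0,255,-3.4,-0.6,0.2,0,0,0,255,-3.44,-2.2,0.8,0,0,0,255,-3.44,-4,1.5,0,0,0,255,-3.44,-5.8,2.2,0,0,0,255,-3.44,-7.6,2.8,0,0,0,255,-3.44,-9.3,3.5,0,0,0,255,-3.44,-10.6,3.95,0,0,0,255,-3.44,-10.98,4.07,0,0,0,255,-3.44,-10.98,4.07,0,0,0,255,-3.44,-10.98,4.07,0,0,0,255],
)

```text
time: 43.52
ee_pos: [567.3, -28.9, 190.3]
ee_rot: [[0.0, 0.163, 0.987], [0.001, 0.987, -0.163], [-1.0, 0.001, 0.0]]
wrist_force: [-0.4, 0.3, -1.2]
gripper_width: 28.5
```

```bash
python3 g.py 567.7 -30.5 96
python3 - <<'E'
from workcell import *
from h import *
S=capture("side"); cv2.imwrite("pics/s25.png",S["image"][:,:,::-1])
E
```

```text
t=43.52 q=[-14.2, 26.4, 91.0, 0.1, 62.6, -94.8] at [567.3, -28.9, 190.3] w=28.5 F=[-0.4, 0.3, -1.2]
d [3.143, -0.054, 0.022] w [-0.016, 0.003, -0.007] rows>= 1.5
```

View pics/s25.png

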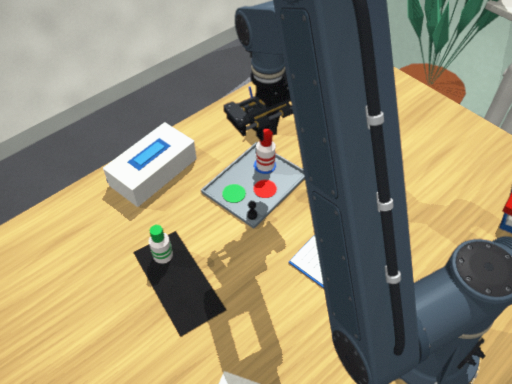

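>>> arm_command(
  commands=[1,-0.05,0.02,0,0,0,255,2.2,-0.05,0.02,0,0,0,255,3,-0.05,0.02,0,0,0,255,3.14,-0.05,0.02,0,0,0,255,3.14,-0.05,0.02,0,0,0,255,3.14,-0.05,0.02,0,0,0,255],
)

```text
time: 44.32
ee_pos: [568.7, -30.1, 97.3]
ee_rot: [[0.003, 0.162, 0.987], [-0.0, 0.987, -0.162], [-1.0, 0.0, 0.003]]
wrist_force: [-0.4, -0.5, -1.6]
gripper_width: 28.3
```

```bash
python3 g.py 567.7 -30.5 89.7
```

```text
t=44.33 q=[-14.3, 33.8, 95.6, 0.0, 50.5, -95.0] at [568.7, -30.1, 97.3] w=28.3 F=[-0.4, -0.5, -1.6]
d [0.253, -0.018, -0.033] w [-0.006, 0.029, -0.004] rows>= 0.1
```

>>> arm_command(
  commands=[0.12,-0.02,-0.03,0,0,0,255,0.2,-0.02,-0.03,0,0,0,255,0.25,-0.02,-0.03,0,0,0,255,0.25,-0.02,-0.03,0,0,0,255,0.25,-0.02,-0.03,0,0,0,255],
)

```text
time: 44.95
ee_pos: [567.8, -30.7, 89.8]
ee_rot: [[0.003, 0.162, 0.987], [-0.0, 0.987, -0.162], [-1.0, 0.0, 0.003]]
wrist_force: [-0.0, -0.1, -1.2]
gripper_width: 28.6
```

```bash
python3 g.py 567.7 -30.5 89.7
python3 - <<'E'
from workcell import *
from h import *
S=capture("side"); cv2.imwrite("pics/s26.png",cv2.resize(S["image"][100:230,190:320,::-1],None,fx=4.5,fy=4.5,interpolation=cv2.INTER_CUBIC))
E
```

```text
t=44.95 q=[-14.4, 34.4, 96.0, 0.0, 49.4, -95.1] at [567.8, -30.7, 89.8] w=28.6 F=[-0.0, -0.1, -1.2]
d [0.005, 0.006, -0.006] w [-0.005, 0.03, -0.002] rows>= 0.0
```

View pics/s26.png

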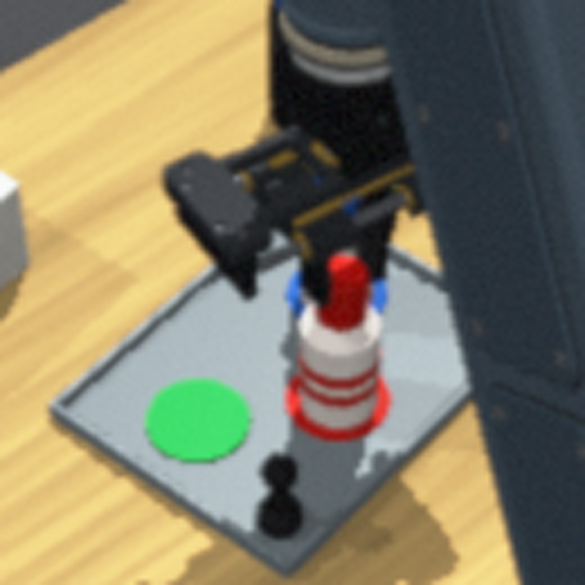

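>>> arm_command(
  commands=[0.02,0,0,0,0,0,255,0.02,0,0,0,0,0,120,0.02,0,0,0,0,0,60,0,0,0,0,0,0,60,0,0,0,0,0,0,60,-0.5,0,0,0,0,0,60,-2,0,0,0,0,0,60,-3.3,0,0,0,0,0,60,-3.3,0,0,0,0,0,60],
)

```text
time: 46.12
ee_pos: [570.3, -31.3, 193.3]
ee_rot: [[0.012, 0.162, 0.987], [-0.003, 0.987, -0.162], [-1.0, -0.001, 0.012]]
wrist_force: [0.6, 0.7, 0.3]
gripper_width: 66.4
```

```bash
python3 g.py 581.3 301.3 180
```

```text
t=46.12 q=[-14.4, 26.2, 90.9, 0.0, 62.2, -95.1] at [570.3, -31.3, 193.3] w=66.4 F=[0.6, 0.7, 0.3]
d [0.42, 11.0, -1.441] w [-0.004, 0.118, 0.005] rows>= 5.3
```

>>> arm_command(
  commands=[0,1,-0.1,0,0.1,0,60,0,2.8,-0.4,0,0.12,0,60,0.1,4.6,-0.6,0,0.12,0,60,0.2,6.4,-0.8,0,0.12,0,60,0.3,8.2,-1.1,0,0.12,0,60,0.4,9.9,-1.3,0,0.12,0,60,0.42,10.8,-1.4,0,0.12,0,60,0.42,11,-1.44,0,0.12,0,60,0.42,11,-1.44,0,0.12,0,60,0.42,11,-1.44,0,0.12,0,60],
)

```text
time: 47.38
ee_pos: [581.3, 299.7, 179.9]
ee_rot: [[-0.001, 0.163, 0.987], [-0.001, 0.987, -0.163], [-1.0, -0.001, -0.001]]
wrist_force: [-0.7, -0.3, -0.4]
gripper_width: 66.4
```

```bash
python3 g.py 581.3 301.3 92
```

```text
t=47.38 q=[17.5, 33.7, 78.7, -0.1, 67.7, -63.0] at [581.3, 299.7, 179.9] w=66.4 F=[-0.7, -0.3, -0.4]
d [2.93, 0.055, -0.008] w [-0.018, -0.006, 0.013] rows>= 1.4
```

>>> arm_command(
  commands=[1,0.05,0,0,0,0,60,2.2,0.05,0,0,0,0,60,2.9,0.05,0,0,0,0,60,2.93,0.05,0,0,0,0,60,2.93,0.05,0,0,0,0,60],
)

```text
time: 48.0
ee_pos: [582.4, 300.6, 92.9]
ee_rot: [[0.0, 0.165, 0.986], [-0.001, 0.986, -0.165], [-1.0, -0.001, 0.001]]
wrist_force: [-0.2, -0.0, -0.2]
gripper_width: 66.3
```

```bash
python3 g.py 581.3 301.3 86.4
```

```text
t=48.00 q=[17.6, 39.7, 82.5, -0.1, 57.8, -62.9] at [582.4, 300.6, 92.9] w=66.3 F=[-0.2, -0.0, -0.2]
d [0.217, 0.018, -0.041] w [-0.029, 0.006, 0.007] rows>= 0.1
```

>>> arm_command(
  commands=[0.21,0.02,-0.04,0,0,0,60,0.21,0.02,-0.04,0,0,0,60,0.21,0.02,-0.04,0,0,0,150,0.21,0.02,-0.04,0,0,0,200,0.21,0.02,-0.04,0,0,0,255,0.21,0.02,-0.04,0,0,0,255,0.21,0.02,-0.04,0,0,0,255,0.21,0.02,-0.04,0,0,0,255],
)

```text
time: 49.0
ee_pos: [581.4, 301.3, 86.7]
ee_rot: [[0.001, 0.165, 0.986], [-0.001, 0.986, -0.165], [-1.0, -0.001, 0.001]]
wrist_force: [-0.9, -0.7, 0.2]
gripper_width: 28.4
```

```bash
python3 g.py 612.6 43.8 190
```

```text
t=49.00 q=[17.7, 40.1, 82.9, -0.1, 57.1, -62.8] at [581.4, 301.3, 86.7] w=28.4 F=[-0.9, -0.7, 0.2]
d [-3.437, -8.298, 2.442] w [-0.029, 0.007, 0.007] rows>= 4.5
```

>>> arm_command(
  commands=[-0.5,0,0,0,0,0,255,-2,0,0,0,0,0,255,-3.4,-0.6,0.2,0,0,0,255,-3.44,-2,0.6,0,0,0,255,-3.44,-3.6,1.1,0,0,0,255,-3.44,-5.2,1.5,0,0,0,255,-3.44,-6.8,2,0,0,0,255,-3.44,-8,2.35,0,0,0,255,-3.44,-8.3,2.44,0,0,0,255,-3.44,-8.3,2.44,0,0,0,255,-3.44,-8.3,2.44,0,0,0,255],
)

```text
time: 50.38
ee_pos: [612.2, 45.2, 190.2]
ee_rot: [[0.0, 0.163, 0.987], [-0.0, 0.987, -0.163], [-1.0, -0.0, 0.0]]
wrist_force: [-0.7, 0.6, -1.5]
gripper_width: 28.6
```

```bash
python3 g.py 612.6 43.8 96
python3 - <<'E'
from workcell import *
from h import *
S=capture("side"); cv2.imwrite("pics/s27.png",S["image"][:,:,::-1])
E
```

```text
t=50.38 q=[-6.2, 29.9, 84.3, -0.0, 65.7, -86.8] at [612.2, 45.2, 190.2] w=28.6 F=[-0.7, 0.6, -1.5]
d [3.14, -0.042, 0.021] w [-0.017, 0.002, 0.001] rows>= 1.5
```

View pics/s27.png

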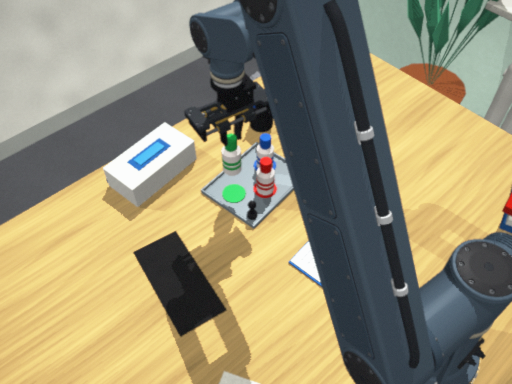

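>>> arm_command(
  commands=[1,-0.04,0.02,0,0,0,255,2.2,-0.04,0.02,0,0,0,255,3,-0.04,0.02,0,0,0,255,3.14,-0.04,0.02,0,0,0,255,3.14,-0.04,0.02,0,0,0,255,3.14,-0.04,0.02,0,0,0,255],
)

```text
time: 51.18
ee_pos: [613.7, 44.2, 97.3]
ee_rot: [[0.003, 0.162, 0.987], [-0.001, 0.987, -0.162], [-1.0, -0.0, 0.003]]
wrist_force: [0.2, -0.1, -1.9]
gripper_width: 28.3
```

```bash
python3 g.py 612.6 43.8 89.7
```

```text
t=51.17 q=[-6.3, 36.6, 88.7, -0.0, 54.4, -86.9] at [613.7, 44.2, 97.3] w=28.3 F=[0.2, -0.1, -1.9]
d [0.255, -0.019, -0.034] w [-0.008, 0.029, 0.001] rows>= 0.1
```

>>> arm_command(
  commands=[0.12,-0.02,-0.03,0,0,0,255,0.2,-0.02,-0.03,0,0,0,255,0.25,-0.02,-0.03,0,0,0,255,0.25,-0.02,-0.03,0,0,0,255,0.25,-0.02,-0.03,0,0,0,255],
)

```text
time: 51.8
ee_pos: [612.8, 43.7, 89.8]
ee_rot: [[0.003, 0.162, 0.987], [-0.001, 0.987, -0.162], [-1.0, -0.0, 0.003]]
wrist_force: [0.4, -0.3, -1.5]
gripper_width: 28.7
```

```bash
python3 g.py 612.6 43.8 89.7
python3 - <<'E'
from workcell import *
from h import *
S=capture("side"); cv2.imwrite("pics/s28.png",cv2.resize(S["image"][100:230,190:320,::-1],None,fx=4.5,fy=4.5,interpolation=cv2.INTER_CUBIC))
E
```

```text
t=51.80 q=[-6.3, 37.2, 89.2, -0.0, 53.5, -87.0] at [612.8, 43.7, 89.8] w=28.7 F=[0.4, -0.3, -1.5]
d [0.004, 0.002, -0.006] w [-0.008, 0.029, 0.001] rows>= 0.0
```

View pics/s28.png

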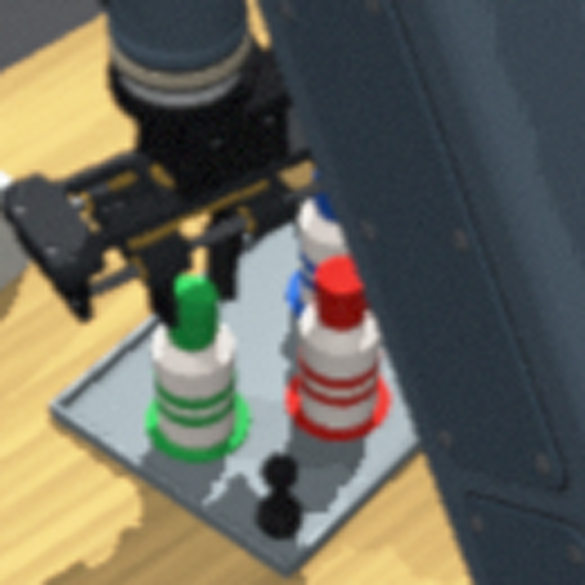

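>>> arm_command(
  commands=[0.02,0,0,0,0,0,255,0.02,0,0,0,0,0,120,0.02,0,0,0,0,0,60,0,0,0,0,0,0,60,0,0,0,0,0,0,60,-0.5,0,0,0,0,0,60,-2,0,0,0,0,0,60,-3.7,0,0,0,0,0,60,-3.7,0,0,0,0,0,60],
)

```text
time: 52.98
ee_pos: [616.2, 43.5, 206.9]
ee_rot: [[0.015, 0.162, 0.987], [-0.002, 0.987, -0.162], [-1.0, 0.001, 0.015]]
wrist_force: [-0.2, -0.1, -0.2]
gripper_width: 66.4
```

```bash
python3 g.py 420 330 230
```

```text
t=52.98 q=[-6.3, 28.8, 83.4, -0.0, 66.9, -87.0] at [616.2, 43.5, 206.9] w=66.4 F=[-0.2, -0.1, -0.2]
d [-0.885, 8.362, -7.991] w [-0.007, 0.145, -0.005] rows>= 5.6
```

>>> arm_command(
  commands=[-0.3,1,-0.9,0,0.1,0,60,-0.6,2.3,-2.2,0,0.1,0,60,-0.8,3.6,-3.5,0,0.1,0,60,-0.9,5,-4.8,0,0.1,0,60,-0.9,6.4,-6.1,0,0.1,0,60,-0.9,7.6,-7.3,0,0.1,0,60,-0.9,8.36,-8,0,0.1,0,60,-0.9,8.36,-8,0,0.1,0,60],
)

```text
time: 53.98
ee_pos: [417.7, 331.2, 230.1]
ee_rot: [[0.003, 0.158, 0.987], [-0.001, 0.987, -0.158], [-1.0, -0.0, 0.004]]
wrist_force: [0.7, -0.5, -0.0]
gripper_width: 66.6
```

Run:
```python
from workcell import *
from h import *
S=capture("side"); cv2.imwrite("pics/s29.png",S["image"][:,:,::-1]);T=capture("top"); cv2.imwrite("pics/t29.png",T["image"][:,:,::-1])
seed={'red':((265,160.5),(272,193.3)),'green':((231.5,164.8),(234.4,170.3)),'blue':((265.5,137),(302,162))}
for k,(a,b) in seed.items():
    try:
        B=topface(T,k,b); print(k,'T',onplane(T,B,119)[0].round(1))
        A=topface(S,k,a); print(k,'S',onplane(S,A,119)[0].round(1),tri(S,A,T,B))
    except Exception as e: print(k,e)
```

```text
red T [566.9 -31.5 119. ]
red S [561.  -31.7 119. ] (array([565.8438976 , -33.19346163, 114.58818746]), np.float64(4.704249486113245))
green T [612.9  43.  119. ]
green float division by zero
blue T [631.2 -89.5 119. ]
blue float division by zero
```

View pics/s29.png

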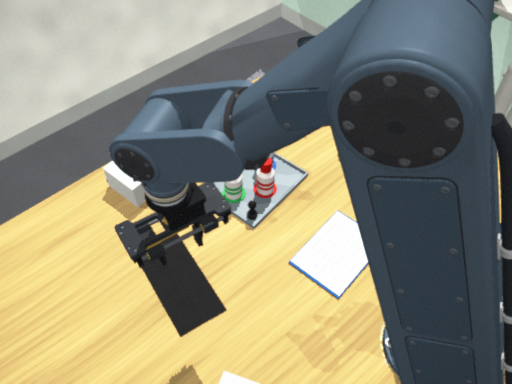

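View pics/t29.png

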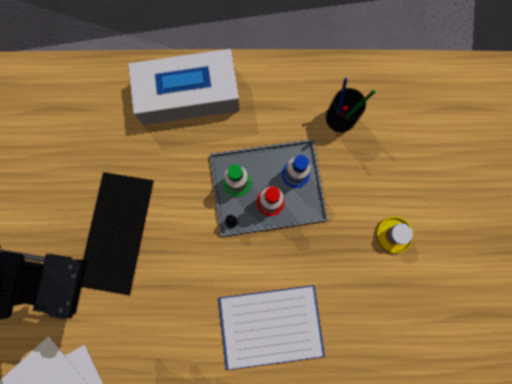

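Run:
```python
from workcell import *
print(job_done())
```

```text
the job is handed in; nothing more can be done
None
```

I handed the job in at about 54 s of the 141 s allowed; no verdict is reported. I moved the green, red and blue bottles onto the mat and set the jar down in the dish. Then I put the bottles back on their own discs in the order blue, red, green.

Last checks, all from the top camera:

- **Bottles:** each cap is about 1 mm or less from its disc's centre, measured in the same camera, and all three stand upright.
- **Jar:** it is upright and about 1 mm from the dish centre.
- **Stamp:** it looks unmoved.

**What disagreed or is missing:**

- **Side camera:** in the final picture the arm hid the green and blue caps and part of the red one. The only side reading, on red, was 4 to 6 mm off the top view because part of the cap was hidden, so I discarded it. My last clear side pictures, taken just before each release, showed each bottle sitting on its disc.
- **Camera offset:** on the bare discs the two cameras differed by about 2 mm throughout, so I placed the bottles at the average.
- **Finger opening:** it read 28.5 mm on the 31 mm caps and 43 mm on the 44 mm lid. I did not explain this, but every lift held.

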